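Pull the snug control knob off a hotplate with a knob puller

ROBOT

A 6-joint arm with a two-finger parallel gripper is mounted at the origin on a cart in front of the work surface, level with it; the furniture and walls round the work are solid. World frame = base frame: x ahead of the robot, y to its left, z up, the work surface at z = 0. Lengths are in m, angles in rad, forces in N, time in s.
With the tool pointing down it reaches from about 0.425 to 0.95 m from the base axis. Payload 3.5 kg.
Tool frame: the origin (TCP) lies midway between the tips of the shut fingers; the grasp point (between the pads) lies 19 mm behind it (ctrl.hold_point_z is the distance from the TCP to the grasp point, in m); z points along the fingers, y is the line along which they close (so a half turn about z gives the same grasp; the last joint's range is limited). The gripper opens to 85 mm and grips with 20 to 120 N. Pads are 22 mm wide; open, the fingers measure 114 mm over their backs; the gripper's body (76 mm by 85 mm) begins 54 mm behind the grasp point. The pads swing forward as they close: fully open they stand 13 mm farther back than shut.
Start: joints at [-1.285, 0.286, 1.577, -0, 1.279, -0.15], TCP at [0.285, -0.612, 0.193] pointing down, gripper open.
Joint ranges: [-2.77, 2.77], [-0.9, 2.22], [0.21, 2.48], [-1.53, 4.67], [0.24, 2.81], [-2.84, 2.84]. Speed limits (rad/s): [2.79, 2.79, 3.14, 3.14, 3.14, 3.14].

INTERFACE

Orientations are given as a unit quaternion [w, x, y, z].
In Python, from bench import status, optics, hand_in, ctrl gives the robot as it stands.
- The arm moves only by the tool drive_tool, never from a script. Its arguments are lists of equal length, an entry for each row: "linear": the shift along the world's x, y, z each as a share of 0.03 m, from -1 to 1, a list of three; "twist": the turn, a rotation vector about the world's x, y, z each as a share of 4 degrees, from -1 to 1, a list of three. A call has exactly 5 rows; each row shifts and turns the commanded pose from where the row before left it; what a row does not reach is not made up. A row lasts 1/10 s, in which the tool goes at most 50 mm and 8.59 degrees, less where a joint would pass 70% of its speed; a pose out of reach is approached as far as the arm can. A call with a number of a shift or a turn outside -1 to 1 is refused whole. A call with a gripper value outside its range is refused whole. "jaw" is the opening, from -1 (shut) to 1 (fully open), set as the call begins (left out, the last holds). The fingers move at their own pace and stop on an object; "grip_force" is the grip in N (left out, the last holds). Time passes only in rows, so rows that do not move let the fingers close, or fill a call up. It gives the time, the measured TCP pose, the force, the opening and the grip force at its end, in the units of the state.
- status.get_state(): the state, without advancing time (a new reading comes with each control period).
- optics.get_image(name): name is "scene" or "top" or "wrist"; returns a dict with "color" (420x560x3 uint8, red, green, blue), "z_map" (420x560 float32, m along the optical axis (not along the pixel's ray), 0 where there is no reading), "mtx" (3x3 intrinsics, pixels), "k1" (the pictures are not rectified: a ray, as slopes to the right and down, at radius r is drawn at 1 + k1 r^2 times it, then the intrinsics apply), "R" (3x3) and "t" (3): a world point X has camera coordinates R X + t. Camera axes: x right, y down, z forward; pixel columns grow to the right and rows downward; lengths in m; the calibration is good to about 2 mm. A picture is of the moment at which its call begins.
- hand_in(): hands the job in; it is judged then, once.
The state is a dict: "time_s": time; "joint_positions": joint angles; "joint_velocities": joint speeds; "effort": joint torques, N m; "eef_pos": TCP position; "eef_rot": TCP orientation; "wrist_force": force on the tool from outside, world axes, zero at the start; "wrist_torque": the same for the moment, N m; "opening": finger opening in m; "finger_force": force on a finger pad.
Only numpy, scipy, OpenCV 4.12 (cv2) and the standard library are available. Lean on these libraries where they do the work, as an engineer would, in place of code of your own. Each camera call takes 0.05 s, during which the arm holds its last target. There are 200 camera calls.

TASK

The push-on control knob of the small hotplate has to come off so that the panel can be cleaned. Take the C-shaped puller with the red handle from the oak board, slide its fork under the knob and pull the knob straight off its spindle, without gripping or touching the knob with the gripper itself, leaning hard on the panel or throwing the knob. Then stand the puller upright on the oak board again with the knob still lying on its fork, let go of it, and leave the two jars as they stand.

Things in the scene. Friction and masses are not known exactly. Their poses are not given: they have to be found in the camera images.
- hotplate: Small white one-ring hotplate, fixed: 200 deep (x) x 180 wide (y) mm, flat deck 95 mm high with a black plate. Origin: centre of its underside, z up, control panel at its front (-x). The panel is a flat steel-faced slope, 110 mm long, rising at 27 degrees from its lower edge towards +x. Its outward normal in this frame is (-0.454, 0, 0.891); up the slope is (0.891, 0, 0.454).
- panel_edge (a point): Middle of the lower edge of the hotplate's sloping control panel (45 mm above the worktop), in the panel's surface. The knob's axis meets the panel 55 mm up the slope from here. Axes as hotplate.
- spindle (a point): Seat of the knob: centre of the top of a steel collar, 22 mm diameter, that stands 8 mm off the panel; a brass spindle of 10.6 mm diameter rises 13 mm more from it, square to the panel. Axes as hotplate (not tilted).
- knob: Loose black push-on knob, 50 mm diameter at the skirt, 20 mm high, 40 g. Origin: centre of its underside; z out of its top, x along its white pointer line. Seated, it leaves an 8 mm gap between panel and skirt. Sprung balls hold it: it takes about 10 to 16 N along its axis to pop off, in the first 5 mm of travel; after 15 mm it is clear of the spindle.
- puller: Loose C-shaped steel puller, 120 g, 100 mm high, standing on its fork. Origin: underside of the fork, straight below the handle; z up, x the way the tines point. Two flat tines, z 0 to 4 mm, 10 mm wide (y 15 to 25 mm either side), tips at x = 26 mm, joined behind x = -20 mm. Back plate's inner face at x = -28 mm, so the knob's skirt meets it with the knob centred at x = -3 mm.
- puller_grip (a point): Where to grip the puller: on its axis, 78 mm above its underside. The red handle is an upright bar, 18 mm along the puller's x and 22 mm along its y, from 44 to 96 mm, with a black end plate 22 x 26 mm up to 100 mm. Below it a top plate (38 to 44 mm) reaches over the fork from the back plate.
- board: Loose oak board 150 (x) x 300 (y) x 13 mm. Origin: centre of its underside. Its +y half, nearer to the robot, carries only the puller; the two jars stand at the other end. Mind the boiler box that hangs over the worktop to the right of the board: its underside is 290 mm up, its front at x = 420 mm and its left side at y = -70 mm in the world frame.
- nut_jar: Glass jar with black lid and nuts, 70 mm diameter, 90 mm high, standing on the board's far end. Origin: centre of its underside.
- sweet_jar: Glass jar with grey lid and coloured sweets, 68 mm diameter, 97 mm high, standing on the board's far end. Origin: centre of its underside.
Not all that is in view belongs to the job. There is more than one size of the knob; the job needs the smaller.

How it is judged:
By the outcome, as a careful person would: the job done as asked, in the order asked, and still so for the second after the job is handed in, with the robot touching nothing.
It also fails if it takes over 66 s, if anything falls off the work surface, if the arm or the gripper's body presses on something with over 40 N, if the wrist force passes 120 N, or if a joint passes its speed limit or range.

## Working session

There is one attempt and no reset: what is moved stays moved. The work goes in short steps, Python scripts to look and compute and a tool call to move; the robot and the scene stay as the last step left them, time stands still between calls to the robot, and variables do not carry over. Pictures are saved under pics/ and viewed, at most 10 in all, crops included, and the job is handed in when it is done.

Besides the shell and the picture viewer there is one more tool, called after ">>>" as name(argument=value, ...) on one line, values as JSON. drive_tool: Moves the arm, as the interface text tells. Its arguments: {"type":"object","properties":{"linear":{"type":"array","items":{"type":"array","items":{"type":"number","minimum":-1,"maximum":1}}},"twist":{"type":"array","items":{"type":"array","items":{"type":"number","minimum":-1,"maximum":1}}},"jaw":{"type":"number"},"grip_force":{"type":"number"}},"required":["linear","twist"]}

```bash
ls; mkdir -p pics; cat > h.py <<'E'
import numpy as np, cv2
from bench import status, optics, ctrl
def grab(n):
    im=optics.get_image(n); np.savez(f'/tmp/{n}.npz',**{k:np.asarray(v) for k,v in im.items()}); return im
def load(n): return dict(np.load(f'/tmp/{n}.npz'))
def ray(im,u,v):
    K=im['mtx'];k1=float(im['k1']);d=np.array([(u-K[0,2])/K[0,0],(v-K[1,2])/K[1,1]]);s=d.copy()
    for _ in range(20): s=d/(1+k1*(s@s))
    R=im['R'];return -R.T@im['t'], R.T@np.array([s[0],s[1],1.])
def onz(im,u,v,z):
    o,d=ray(im,u,v); return o+d*(z-o[2])/d[2]
def dep(im,u,v):
    o,d=ray(im,u,v); return o+d*float(im['z_map'][int(v),int(u)])
def proj(im,X):
    c=im['R']@np.asarray(X)+im['t'];s=c[:2]/c[2];s=s*(1+float(im['k1'])*(s@s));K=im['mtx'];return np.array([K[0,0]*s[0]+K[0,2],K[1,1]*s[1]+K[1,2]])
def cloud(im):
    H,W=im['z_map'].shape;K=im['mtx'];k1=float(im['k1'])
    u,v=np.meshgrid(np.arange(W),np.arange(H));d=np.stack([(u-K[0,2])/K[0,0],(v-K[1,2])/K[1,1]],-1);s=d.copy()
    for _ in range(20): s=d/(1+k1*(s**2).sum(-1,keepdims=True))
    c=np.concatenate([s,np.ones((H,W,1))],-1)*im['z_map'][...,None]
    return (c-im['t'])@im['R']
def save(im,name): cv2.imwrite(f'pics/{name}.png',im['color'][...,::-1])
E
python3 - <<'E'
from h import *
s=status.get_state();print({k:np.round(v,3) for k,v in s.items()},ctrl.hold_point_z)
a=grab('scene');b=grab('top')
cv2.imwrite('pics/a.png',np.vstack([a['color'],b['color']])[...,::-1][:, :] if 0 else cv2.resize(np.hstack([a['color'],b['color']])[...,::-1],(800,300)))
save(b,'top0');save(a,'scene0')
for i in(a,b):print(np.round(-i['R'].T@i['t'],3))
E
```

```text
pics
{'time_s': np.float64(0.0), 'joint_positions': array([-1.285,  0.287,  1.578,  0.   ,  1.279, -0.15 ]), 'joint_velocities': array([ 0.   , -0.002,  0.001, -0.001,  0.   ,  0.002]), 'effort': array([ 1.0000e-03, -4.0598e+01, -2.9263e+01, -0.0000e+00,  6.0000e-03,
       -0.0000e+00]), 'eef_pos': array([ 0.285, -0.611,  0.192]), 'eef_rot': array([-0.001,  0.976,  0.216, -0.   ]), 'wrist_force': array([0.146, 0.31 , 0.028]), 'wrist_torque': array([-0.031,  0.007, -0.063]), 'finger_force': np.float64(0.0), 'opening': np.float64(0.085)} 0.0187
[-0.121  0.648  0.473]
[0.296 0.177 1.135]
```

View pics/top0.png

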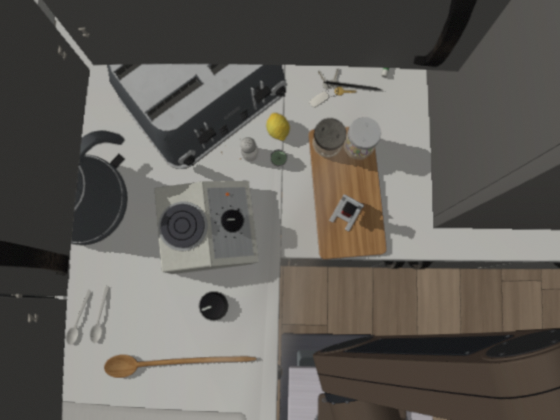

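View pics/scene0.png

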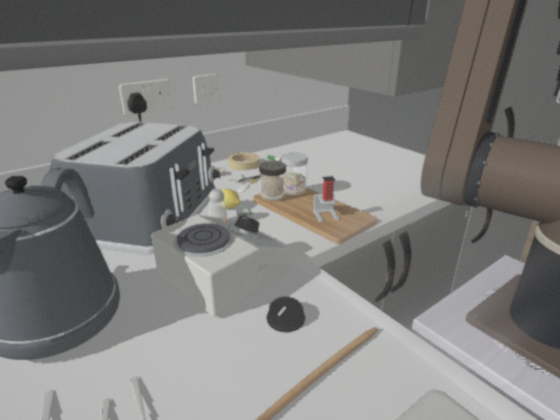

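The top view shows the hotplate at (205,226) with its knob at (232,220), the big spare knob at (213,306), the puller at (348,211), and the jars at (330,137) and (363,138). The scene view shows the red handle at (328,188) and the fork opening at about (325,212).

```bash
cat > m.py <<'E'
from h import *
b=load('top');a=load('scene')
C=cloud(b)
for n,(u,v) in dict(knob=(232,220),deck=(160,200),deckc=(183,226),puller=(349,209),board=(325,245),nut=(330,135),sweet=(363,136),panel1=(230,250),panel2=(245,190),tab=(260,300)).items():
    print(n,np.round(C[v,u],4))
# panel plane fit
m=np.zeros(C.shape[:2],np.uint8);cv2.fillPoly(m,[np.array([[212,190],[245,187],[251,258],[219,262]])],1)
cv2.circle(m,(232,220),19,0,-1)
P=C[(m>0)&(b['z_map']>0)]
for _ in range(4):
    c=P.mean(0);n=np.linalg.svd(P-c,full_matrices=False)[2][2];n*=np.sign(n[2]);r=(P-c)@n;P=P[abs(r)<max(.002,2*r.std())]
print('panel',c,n,len(P),r.std(),'yaw',np.degrees(np.arctan2(-n[1],-n[0])),'slope',np.degrees(np.arccos(n[2])))
# deck: height ~.095
H=C[...,2];sub=np.zeros_like(m);sub[175:280,145:225]=1
q=((abs(H-.095)<.006)&(sub>0)).astype(np.uint8);cn=max(cv2.findContours(q,0,2)[0],key=cv2.contourArea);print('deck rect',cv2.minAreaRect(cn),cv2.boxPoints(cv2.minAreaRect(cn)))
# red handle
for n,im in(('top',b),('scene',a)):
    h=cv2.cvtColor(im['color'],cv2.COLOR_RGB2HSV)
    q=(((h[...,0]<8)|(h[...,0]>172))&(h[...,1]>140)&(h[...,2]>50)).astype(np.uint8)
    k,l,st,ce=cv2.connectedComponentsWithStats(q)
    print(n,[(st[i].tolist(),ce[i].round(1).tolist()) for i in range(1,k) if st[i,4]>8])
top=cv2.resize(b['color'][180:240,320:380],None,fx=6.5,fy=6.5,interpolation=2)
kn=cv2.resize(b['color'][170:275,150:265],None,fx=3.7,fy=3.714,interpolation=2)[:390]
sc=cv2.resize(a['color'][165:235,300:360],None,fx=5.57,fy=5.57,interpolation=2)[:390]
cv2.imwrite('pics/c.png',cv2.resize(np.hstack([top,kn]),(790,372))[...,::-1])
E
python3 m.py
```

```text
knob [0.4534 0.2856 0.0991]
deck [0.4926 0.4394 0.0966]
deckc [0.4379 0.3859 0.1036]
puller [0.4796 0.0465 0.1113]
board [0.4153 0.087  0.0129]
nut [0.6381 0.0855 0.1067]
sweet [0.6365 0.0161 0.1107]
panel1 [0.3939 0.2901 0.073 ]
panel2 [0.5273 0.2649 0.0511]
tab [ 0.2917  0.2277 -0.0006]
panel [0.44320401 0.28866793 0.06995292] [ 0.0717917  -0.45080169  0.88973242] 1205 0.001459052133269487 yaw 99.04856197291188 slope 27.160357480355312
deck rect ((186.20338439941406, 225.8854217529297), (86.56070709228516, 57.7861442565918), 84.5596694946289) [[153.3371  185.53934]
 [210.86295 180.0607 ]
 [219.06967 266.2315 ]
 [161.54382 271.71014]]
top []
scene [([324, 182, 2, 16, 21], [324.5, 190.1])]
```

View pics/c.png

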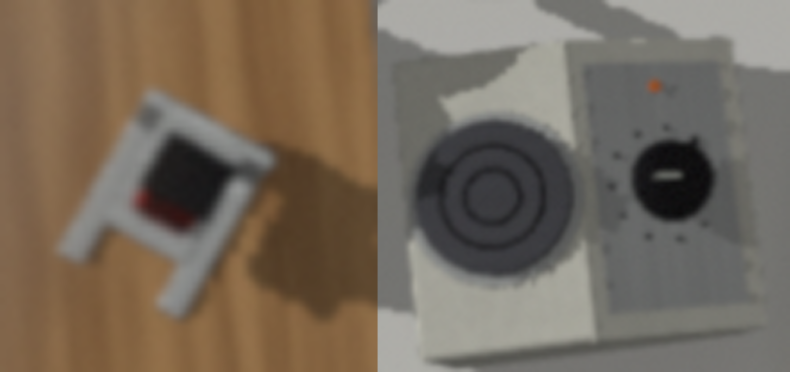

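The crop shows the puller's fork opening down-left: tips near top-image (331,221) and (347,230), black end plate near (349,207). The knob is seated on the panel. Next I'll measure both precisely.

```bash
cat > m2.py <<'E'
from h import *
b=load('top');a=load('scene');C=cloud(b)
col=b['color'].astype(int);hsv=cv2.cvtColor(b['color'],cv2.COLOR_RGB2HSV)
# knob: dark blob within panel
m=np.zeros(C.shape[:2],np.uint8);m[195:245,212:250]=1
q=((col.sum(-1)<150)&(m>0)).astype(np.uint8);q=cv2.morphologyEx(q,cv2.MORPH_OPEN,np.ones((5,5)))
cn=max(cv2.findContours(q,0,1)[0],key=cv2.contourArea);el=cv2.fitEllipse(cn);print('knob ell',el)
n=np.array([.0713,-.4484,.891]);c0=np.array([.4432,.28867,.06995])
o,d=ray(b,*el[0])
for h in(.008,.018,.028):
    t=((c0+h*n-o)@n)/(d@n);X=o+d*t;print('axis foot if at h',h,np.round(X-h*n,4))
T=C[(q>0)];hh=(T-c0)@n;print('knob heights',np.percentile(hh,[10,50,90]).round(4));tt=T[hh>.022];print('top mean',tt.mean(0).round(4),'foot',(tt.mean(0)-n*((tt.mean(0)-c0)@n)).round(4))
# puller: steel (low saturation) on board
m[:]=0;m[185:240,322:372]=1
q=((hsv[...,1]<60)&(hsv[...,2]>90)&(m>0)).astype(np.uint8)
cn=max(cv2.findContours(q,0,1)[0],key=cv2.contourArea);r=cv2.minAreaRect(cn);bx=cv2.boxPoints(r)
print('puller rect',r);print('steel z',np.percentile(C[q>0][:,2],[5,50,95]))
for p in bx: print(p,onz(b,*p,.017).round(4),onz(b,*p,.057).round(4))
q2=((col.sum(-1)<120)&(m>0)).astype(np.uint8);cn=max(cv2.findContours(q2,0,1)[0],key=cv2.contourArea);r=cv2.minAreaRect(cn);print('endplate',r,onz(b,*r[0],.113).round(4))
hm=(C[...,2]>.095)&(m>0);print('tall',hm.sum(),C[hm].mean(0).round(4))
for nn,(u,v) in dict(nut=(330,135),sweet=(363,136)).items():
    mm=np.zeros_like(m);cv2.circle(mm,(u,v),24,1,-1);w=(mm>0)&(C[...,2]>.095);print(nn,w.sum(),C[w].mean(0).round(4))
for y,z in((.095,.0),): pass
# knob's twin: hotplate edges: panel grey strip edges via deck contour
for p in ((153.3,185.5),(210.9,180.1),(219.1,266.2),(161.5,271.7)): print('deck',onz(b,*p,.095).round(4))
# board corners
w=cv2.inRange(hsv,(5,70,60),(25,255,255));w[:,:300]=0;w[:, 395:]=0;w[262:]=0;cn=max(cv2.findContours(w,0,1)[0],key=cv2.contourArea);r=cv2.minAreaRect(cn);print('board',r,[onz(b,*p,.013).round(3).tolist() for p in cv2.boxPoints(r)])
E
python3 m2.py
```

```text
knob ell ((232.24424743652344, 220.25416564941406), (21.27115249633789, 21.69576644897461), 0.8982643485069275)
axis foot if at h 0.008 [0.4557 0.291  0.0701]
axis foot if at h 0.018 [0.4533 0.2943 0.072 ]
axis foot if at h 0.028 [0.451  0.2977 0.0739]
knob heights [0.0136 0.0259 0.0289]
top mean [0.4534 0.2804 0.1066] foot [0.4507 0.297  0.0735]
puller rect ((345.984619140625, 212.27694702148438), (23.318527221679688, 31.00868034362793), 29.74488067626953)
steel z [0.01361096 0.020898   0.06108556]
[328.16922 219.95386] [0.4708 0.0808 0.017 ] [0.4645 0.0843 0.057 ]
[343.55386 193.03079] [0.5326 0.0466 0.017 ] [0.5241 0.0513 0.057 ]
[363.80002 204.60004] [0.5072 0.0011 0.017 ] [0.4997 0.0074 0.057 ]
[348.41537 231.5231 ] [0.4459 0.0357 0.017 ] [0.4405 0.0408 0.057 ]
endplate ((348.86151123046875, 209.49234008789062), (9.922778129577637, 11.65926456451416), 29.74488067626953) [0.4782 0.047  0.113 ]
tall 157 [0.4655 0.0575 0.1971]
nut 903 [0.6407 0.0829 0.1104]
sweet 932 [0.6404 0.0197 0.1187]
deck [0.5238 0.4564 0.095 ]
deck [0.5377 0.334  0.095 ]
deck [0.3581 0.3089 0.095 ]
deck [0.3432 0.4276 0.095 ]
board ((347.0860595703125, 191.94671630859375), (129.91879272460938, 66.99645233154297), 84.80557250976562) [[0.679, 0.128, 0.013], [0.699, -0.027, 0.013], [0.399, -0.049, 0.013], [0.383, 0.099, 0.013]]
```

>>> drive_tool(linear=[[0,0.9,0.2],[0,0.9,0.2],[0,0.9,0.2],[0,0.9,0.2],[0,0.9,0.2]], twist=[[0,0,0.6],[0,0,0.6],[0,0,0.6],[0,0,0.6],[0,0,0.6]], jaw=1)

```text
time_s: 0.6
eef_pos: [0.2848, -0.4754, 0.2225]
eef_rot: [-0.001, 0.948, 0.318, 0.0]
wrist_force: [-1.1, 0.1, -0.2]
opening: 0.0856
finger_force: 0.0
```

>>> drive_tool(linear=[[0,0.9,0.2],[0,0.9,0.2],[0,0.9,0.2],[0,0.5,0.2],[0,0,0]], twist=[[0,0,0.6],[0,0,0.6],[0,0,0.6],[0,0,0.6],[0,0,0]])

```text
time_s: 1.1
eef_pos: [0.2853, -0.3798, 0.2477]
eef_rot: [0.001, 0.918, 0.396, 0.0]
wrist_force: [-0.3, -0.4, 0.9]
opening: 0.0853
finger_force: 0.0
```

```bash
python3 - <<'E'
from h import *
s=status.get_state();print({k:np.round(v,4).tolist() for k,v in s.items() if k in('time_s','joint_positions','eef_pos','eef_rot')})
E
```

```text
{'time_s': 1.1, 'joint_positions': [-1.1407, -0.2098, 1.9884, 0.0002, 1.3615, -0.3842], 'eef_pos': [0.2853, -0.3798, 0.2477], 'eef_rot': [0.0008, 0.9183, 0.396, 0.0001]}
```

>>> drive_tool(linear=[[0,0.83,0],[0,0.83,0],[0,0.83,0],[0,0.83,0],[0,0.83,0]], twist=[[0,0,1],[0,0,1],[0,0,1],[0,0,1],[0,0,1]])

```text
time_s: 1.6
eef_pos: [0.2848, -0.2561, 0.2464]
eef_rot: [-0.0, 0.836, 0.549, -0.0]
wrist_force: [-0.2, -0.3, 0.1]
opening: 0.0854
finger_force: 0.0
```

>>> drive_tool(linear=[[0.13,0.83,0],[0.13,0.83,0],[0.13,0.83,0],[0.13,0.83,0],[0.13,0.83,0]], twist=[[0,0,1],[0,0,1],[0,0,1],[0,0,1],[0,0,1]])

```text
time_s: 2.1
eef_pos: [0.3046, -0.1315, 0.2466]
eef_rot: [-0.0, 0.728, 0.686, -0.0]
wrist_force: [0.4, 0.4, 0.1]
opening: 0.0853
finger_force: 0.0
```

>>> drive_tool(linear=[[0.13,0.83,0],[0.13,0.83,0],[0.13,0.83,0],[0.13,0.83,0],[0.13,0.83,0]], twist=[[0,0,1],[0,0,1],[0,0,1],[0,0,1],[0,0,1]])

```text
time_s: 2.6
eef_pos: [0.3243, -0.0069, 0.2467]
eef_rot: [-0.0, 0.597, 0.802, -0.0]
wrist_force: [-1.2, 0.4, 0.4]
opening: 0.0857
finger_force: 0.0
```

>>> drive_tool(linear=[[0.2,0.83,0],[0.2,0.83,0],[0.2,0.83,0],[0.2,0.83,0],[0.2,0.83,0]], twist=[[0,0,1],[0,0,1],[0,0,1],[0,0,1],[0,0,1]])

```text
time_s: 3.1
eef_pos: [0.3546, 0.1179, 0.2466]
eef_rot: [-0.0, 0.449, 0.894, -0.0]
wrist_force: [0.4, 0.1, 0.6]
opening: 0.0851
finger_force: 0.0
```

>>> drive_tool(linear=[[0,0,0],[0,0,0],[0,0,0],[0,0,0],[0,0,0]], twist=[[0,0,1],[0,0,1],[0,0,1],[0,0,1],[0,0,1]])

```text
time_s: 3.6
eef_pos: [0.3544, 0.1168, 0.2465]
eef_rot: [-0.0, 0.287, 0.958, -0.0]
wrist_force: [-0.5, -0.6, 0.2]
opening: 0.0854
finger_force: 0.0
```

```bash
cat >> h.py <<'E'
from scipy.spatial.transform import Rotation as Ro
def st():
    s=status.get_state();q=s['eef_rot'];R=Ro.from_quat([q[1],q[2],q[3],q[0]]);return s,np.array(s['eef_pos']),R
def goto(p,Rt,lead=None):
    """print remaining shift (rows of .03) and rotvec (rows of 4deg)"""
    s,x,R=st();d=np.asarray(p)-x;w=(Rt*R.inv()).as_rotvec(degrees=True)
    print('t',round(float(s['time_s']),2),'pos',x.round(4),'shift mm',(d*1e3).round(1),'units',(d/.03).round(2),'| turn deg',w.round(1),'units',(w/4).round(2))
def frame(z,y):
    z=np.asarray(z,float);z/=np.linalg.norm(z);y=np.asarray(y,float);y=y-z*(y@z);y/=np.linalg.norm(y)
    return Ro.from_matrix(np.stack([np.cross(y,z),y,z],1))
def uv(deg): return np.array([np.cos(np.radians(deg)),np.sin(np.radians(deg)),0.])
Z=np.array([0,0,1.])
E
python3 - <<'E'
from h import *
al=np.radians(22);px=uv(151);R=frame(-np.sin(al)*px-np.cos(al)*Z,uv(61));z=R.apply([0,0,1])
g=np.array([.479,.0465,.013+.072]);tcp=g+.0187*z
print('tcp',tcp,'z',z);goto(tcp-.1*z,R);print(st()[0]['joint_positions'].round(3))
t=grab('top');w=grab('wrist');C=cloud(t)
m=(C[...,2]>.2)&(C[...,0]>.1)&(C[...,1]>-.3)&(C[...,1]<.3)&(C[...,0]<.6)
P=C[m]
for lo in np.arange(.2,.8,.1):
    q=P[(P[:,2]>=lo)&(P[:,2]<lo+.1)&(P[:,0]<.43)]
    if len(q):print(lo.round(1),len(q),np.percentile(q,[2,98],axis=0).round(3).tolist())
cv2.imwrite('pics/d.png',cv2.resize(np.hstack([t['color'],w['color']]),(800,300))[...,::-1])
E
```

```text
tcp [0.48512684 0.04310384 0.06766166] z [ 0.32763831 -0.18161288 -0.92718385]
t 3.6 pos [0.3544 0.1168 0.2465] shift mm [ 97.9 -55.5 -86.1] units [ 3.26 -1.85 -2.87] | turn deg [-11.4 -18.9   4.3] units [-2.84 -4.72  1.08]
[ 0.045 -0.48   2.189 -0.     1.434 -0.944]
0.2 67 [[0.417, -0.294, 0.294], [0.427, -0.072, 0.3]]
0.3 1450 [[0.31, -0.275, 0.303], [0.428, 0.178, 0.398]]
0.4 1529 [[0.313, -0.223, 0.401], [0.428, 0.119, 0.497]]
0.5 16828 [[0.186, -0.133, 0.518], [0.419, 0.17, 0.599]]
0.6 2873 [[0.175, -0.114, 0.6], [0.429, 0.14, 0.693]]
0.7 75 [[0.418, -0.074, 0.701], [0.43, -0.071, 0.711]]
```

View pics/d.png

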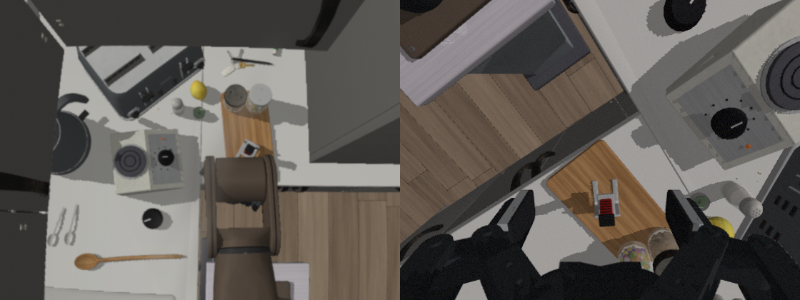

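The wrist view shows the puller upright with its fork tips up, near wrist pixel (290,275), and the knob near (460,172). The top view shows the forearm offset to the right of the TCP, so I'll check the box clearance numerically.

```bash
python3 - <<'E'
from h import *
t=load('top');w=load('wrist');C=cloud(t)
m=(C[...,2]>.4)&(C[...,0]>.15);m[:, :280]=0;m[:,395:]=0;m[:215]=0
P=C[m]
for lo in np.arange(.15,.5,.05):
    q=P[(P[:,0]>=lo)&(P[:,0]<lo+.05)]
    if len(q):print('x',lo.round(2),len(q),np.percentile(q,[2,98],axis=0).round(3).tolist())
W=cloud(w);hsv=cv2.cvtColor(w['color'],cv2.COLOR_RGB2HSV);col=w['color'].astype(int)
mm=np.zeros(hsv.shape[:2],np.uint8);mm[240:325,255:330]=1
q=((hsv[...,1]<60)&(hsv[...,2]>100)&(mm>0)).astype(np.uint8)
cn=max(cv2.findContours(q,0,1)[0],key=cv2.contourArea);r=cv2.minAreaRect(cn);print(r)
for p in cv2.boxPoints(r):print(p.round(1),onz(w,*p,.017).round(4))
d=((col.sum(-1)<110)&(mm>0)).astype(np.uint8);cn=max(cv2.findContours(d,0,1)[0],key=cv2.contourArea);r=cv2.minAreaRect(cn);print('end',r,onz(w,*r[0],.113).round(4))
for nm,X in dict(end=(.479,.0465,.113),tipm=(np.array([.479,.0465,.017])+.026*uv(151))).items():print(nm,proj(w,X).round(1))
# knob
mm[:]=0;mm[130:215,420:500]=1
q=((col.sum(-1)<150)&(mm>0)).astype(np.uint8);q=cv2.morphologyEx(q,cv2.MORPH_OPEN,np.ones((7,7)));cn=max(cv2.findContours(q,0,1)[0],key=cv2.contourArea);el=cv2.fitEllipse(cn);print(el)
n=np.array([.0713,-.4484,.891]);c0=np.array([.4432,.28867,.06995]);o,dd=ray(w,*el[0])
for h in(.008,.018,.028):
    X=o+dd*(((c0+h*n-o)@n)/(dd@n));print(h,(X-h*n).round(4))
K=W[q>0];hh=(K-c0)@n;tt=K[hh>.022];print(np.percentile(hh,[5,50,95]).round(4),'foot',(tt.mean(0)-n*((tt.mean(0)-c0)@n)).round(4))
# panel plane from wrist
ring=cv2.dilate(q,np.ones((41,41)))-cv2.dilate(q,np.ones((11,11)));P=W[ring>0]
P=P[abs((P-c0)@n)<.006]
for _ in range(4):
    c=P.mean(0);v=np.linalg.svd(P-c,full_matrices=False)[2][2];v*=np.sign(v[2]);rr=(P-c)@v;P=P[abs(rr)<.002]
print('panel wrist',c,v,len(P),'off vs c0',(c-c0)@n,'yaw',np.degrees(np.arctan2(-v[1],-v[0])),np.degrees(np.arccos(v[2])))
cv2.imwrite('pics/e.png',cv2.resize(w['color'][90:330,250:530],None,fx=2.4,fy=2.4)[...,::-1])
E
```

```text
x 0.15 2400 [[0.174, 0.068, 0.576], [0.199, 0.157, 0.606]]
x 0.2 4386 [[0.201, 0.065, 0.563], [0.249, 0.164, 0.601]]
x 0.25 3492 [[0.251, 0.061, 0.531], [0.298, 0.177, 1.135]]
x 0.3 3908 [[0.302, 0.064, 0.403], [0.349, 0.172, 0.581]]
x 0.35 3138 [[0.351, 0.065, 0.544], [0.388, 0.174, 0.575]]
((288.5532531738281, 277.9012756347656), (53.04862976074219, 34.660518646240234), 84.64417266845703)
[268.8 253.1] [0.4486 0.0357 0.017 ]
[303.3 249.9] [0.4712 0.0795 0.017 ]
[308.3 302.7] [0.5493 0.0394 0.017 ]
[273.8 305.9] [ 0.5256 -0.0071  0.017 ]
end ((288.1058654785156, 297.8764953613281), (36.73762512207031, 21.244932174682617), 85.60128784179688) [0.4701 0.0519 0.113 ]
end [288.4 305.6]
tipm [285.5 249. ]
((459.2257385253906, 171.703369140625), (43.24138641357422, 48.44877243041992), 68.10869598388672)
0.008 [0.4578 0.2911 0.07  ]
0.018 [0.4523 0.2921 0.0709]
0.028 [0.4468 0.293  0.0718]
[0.0109 0.0262 0.0279] foot [0.4533 0.2922 0.0709]
panel wrist [0.46399872 0.2909343  0.06908916] [ 0.06952295 -0.45075999  0.8899337 ] 4118 off vs c0 -0.00029937364761109265 yaw 98.76792301264756 27.135083275945817
```

View pics/e.png

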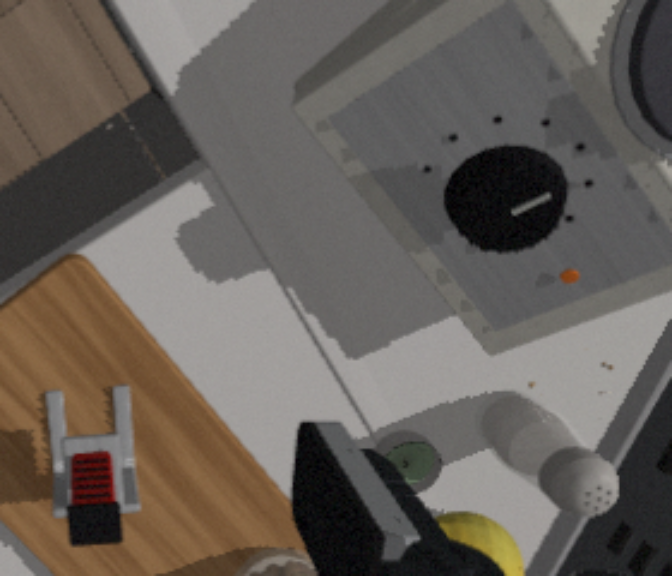

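```bash
python3 - <<'E'
from h import *
goto([.480,.046,.18],frame(-Z,uv(61)))
E
```

```text
t 3.7 pos [0.3544 0.1168 0.2465] shift mm [125.6 -70.8 -66.5] units [ 4.19 -2.36 -2.22] | turn deg [ 0.  -0.   4.5] units [ 0.   -0.01  1.13]
```

>>> drive_tool(linear=[[0.84,-0.47,-0.44],[0.84,-0.47,-0.44],[0.84,-0.47,-0.44],[0.84,-0.47,-0.44],[0.83,-0.48,-0.46]], twist=[[0,0,0.3],[0,0,0.3],[0,0,0.3],[0,0,0.23],[0,0,0]])

```text
time_s: 4.2
eef_pos: [0.481, 0.0453, 0.1795]
eef_rot: [-0.0, 0.251, 0.968, -0.0]
wrist_force: [-0.4, -0.0, 0.8]
opening: 0.0853
finger_force: 0.0
```

>>> drive_tool(linear=[[0,0,0],[0,0,0],[0,0,0],[0,0,0],[0,0,0]], twist=[[0,0,0],[0,0,0],[0,0,0],[0,0,0],[0,0,0]])

```text
time_s: 4.7
eef_pos: [0.4795, 0.0467, 0.1812]
eef_rot: [0.001, 0.249, 0.968, 0.0]
wrist_force: [-0.2, 0.1, -0.4]
opening: 0.0853
finger_force: 0.0
```

```bash
python3 - <<'E'
from h import *
goto([.480,.046,.0723],frame(-Z,uv(61)))
w=grab('wrist');t=grab('top')
for X in ((.480,.046,.113),np.array([.480,.046,.113])+.013*uv(61)+.011*uv(151),np.array([.480,.046,.113])-.013*uv(61)-.011*uv(151)):print(proj(w,X).round(1))
cv2.imwrite('pics/f.png',np.hstack([w['color']])[...,::-1])
E
```

```text
t 4.7 pos [0.4795 0.0467 0.1812] shift mm [   0.5   -0.7 -108.9] units [ 0.02 -0.02 -3.63] | turn deg [ 0.   0.1 -0.1] units [ 0.    0.02 -0.03]
[279.2 205.8]
[295.2 192.9]
[263.7 218.3]
```

View pics/f.png

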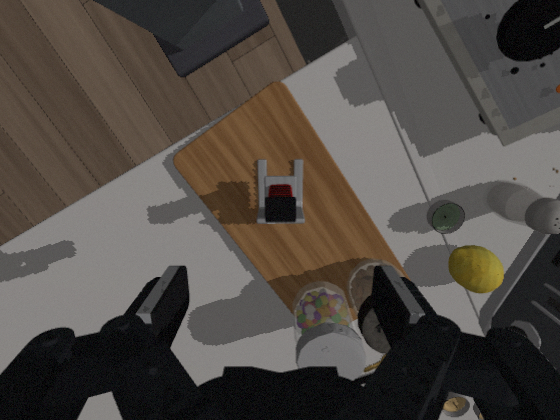

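The wrist view shows the puller square to the jaws, with its end plate centred at about (280,208). That is 2 mm behind the estimate along its x, so I'll correct for it, go down and grip.

>>> drive_tool(linear=[[0.08,-0.05,-0.73],[0,0,-0.73],[0,0,-0.73],[0,0,-0.73],[0,0,-0.7]], twist=[[0,0,0],[0,0,0],[0,0,0],[0,0,0],[0,0,0]])

```text
time_s: 5.3
eef_pos: [0.482, 0.045, 0.0713]
eef_rot: [0.0, 0.25, 0.968, 0.0]
wrist_force: [-0.2, 0.2, -0.2]
opening: 0.0854
finger_force: 0.0
```

>>> drive_tool(linear=[[0,0,0],[0,0,0],[0,0,0],[0,0,0],[0,0,0]], twist=[[0,0,0],[0,0,0],[0,0,0],[0,0,0],[0,0,0]], jaw=-1, grip_force=80)

```text
time_s: 5.8
eef_pos: [0.4834, 0.0448, 0.0739]
eef_rot: [0.001, 0.25, 0.968, 0.0]
wrist_force: [-1.8, 0.9, 5.3]
opening: 0.0199
finger_force: 78.3
```

>>> drive_tool(linear=[[0,0,0],[0,0,0],[0,0,0],[0,0,0],[0,0,0]], twist=[[0,0,0],[0,0,0],[0,0,0],[0,0,0],[0,0,0]])

```text
time_s: 6.3
eef_pos: [0.4833, 0.0449, 0.0739]
eef_rot: [0.001, 0.25, 0.968, 0.0]
wrist_force: [-1.8, 0.9, 6.2]
opening: 0.0193
finger_force: 78.2
```

```bash
python3 - <<'E'
from h import *
goto([.482,.045,.0723],frame(-Z,uv(61)))
s=st()[0];print(s['opening'],s['finger_force'],s['wrist_force'])
w=grab('wrist');hsv=cv2.cvtColor(w['color'],cv2.COLOR_RGB2HSV)
save(w,'g')
E
```

```text
t 6.3 pos [0.4833 0.0449 0.0739] shift mm [-1.3  0.1 -1.6] units [-0.04  0.   -0.05] | turn deg [-0.   0.2 -0.1] units [-0.    0.04 -0.02]
0.01928757025188571 78.22452798485756 [-1.84507532  0.87554221  6.21390304]
```

View pics/g.png

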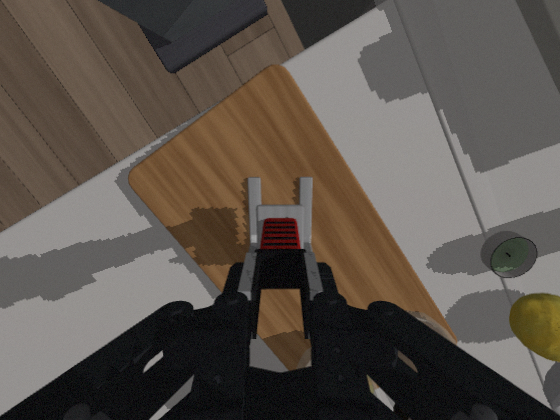

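The gripper holds the handle. The tine tips are at about (254,178) and (306,178), square in the jaws. I'll compute the puller's offset in the tool and the panel poses.

```bash
python3 - <<'E'
from h import *
w=load('wrist');s,x,R=st()
A=onz(w,248,177.5,.017);B=onz(w,312,177.5,.017);print(A,B,np.linalg.norm(A-B))
M=(A+B)/2;d=B-A;yaw=np.degrees(np.arctan2(d[1],d[0]));print('yaw y',yaw)
c=M-.026*uv(151);print('puller origin',c.round(4),'in tool',(R.inv().apply([c[0],c[1],.013]-x)).round(4),'axis tool', [R.apply(v).round(3).tolist() for v in np.eye(3)])
E
```

```text
[0.44922305 0.03609016 0.017     ] [0.47292156 0.07885736 0.017     ] 0.04889430649368501
yaw y 61.00792394132007
puller origin [0.4838 0.0449 0.017 ] in tool [-0.0002  0.0002  0.0609] axis tool [[-0.875, 0.483, -0.002], [0.483, 0.875, 0.001], [0.003, -0.0, -1.0]]
```

```bash
cat >> h.py <<'E'
yh=98.8;hx=uv(yh);sl=np.radians(27);n=-np.sin(sl)*hx+np.cos(sl)*Z;u=np.cos(sl)*hx+np.sin(sl)*Z;yl=np.cross(n,u)
c0=np.array([.4432,.28867,.06995])-.00015*n
F=np.array([.4525,.294,.072]);F=F-n*((F-c0)@n)
Rp=frame(-n,-yl)
def panel(h,s,lat=0): return F+h*n+s*u+lat*yl+.0609*n
def rel():
    s,x,R=st();d=x-.0609*(-R.apply([0,0,1]))-F;print('h,s,lat mm',(1e3*np.array([d@n,d@u,d@yl])).round(1),'force n,u,lat',np.round([s['wrist_force']@n,s['wrist_force']@u,s['wrist_force']@yl],1))
E
python3 - <<'E'
from h import *
print(F.round(4),n.round(3),u.round(3),yl.round(3))
goto(panel(.05,-.060),Rp)
E
```

```text
[0.4525 0.2941 0.0718] [ 0.069 -0.449  0.891] [-0.136  0.881  0.454] [-0.988 -0.153  0.   ]
t 6.35 pos [0.4834 0.0449 0.0739] shift mm [-15.  146.7  69.5] units [-0.5   4.89  2.32] | turn deg [ 23.   16.2 -51.3] units [  5.75   4.04 -12.82]
```

>>> drive_tool(linear=[[0,0,0.3],[0,0,0.6],[0,0,0.7],[0,0,0.7],[0,0,0.7]], twist=[[0,0,0],[0,0,0],[0,0,0],[0,0,0],[0,0,0]], grip_force=100)

```text
time_s: 6.85
eef_pos: [0.482, 0.0448, 0.1632]
eef_rot: [0.0, 0.25, 0.968, -0.0]
wrist_force: [1.3, 0.1, -0.8]
opening: -0.0001
finger_force: 0.0
```

>>> drive_tool(linear=[[-0.033,0.326,-0.04],[-0.033,0.326,-0.04],[-0.033,0.326,-0.04],[-0.033,0.326,-0.04],[-0.033,0.326,-0.04]], twist=[[0.383,0.27,-0.855],[0.383,0.27,-0.855],[0.383,0.27,-0.855],[0.383,0.27,-0.855],[0.383,0.27,-0.855]])

```text
time_s: 7.35
eef_pos: [0.4772, 0.094, 0.1564]
eef_rot: [-0.062, 0.391, 0.917, 0.053]
wrist_force: [-0.5, -0.2, 0.4]
opening: -0.0002
finger_force: 0.0
```

>>> drive_tool(linear=[[-0.033,0.326,-0.04],[-0.033,0.326,-0.04],[-0.033,0.326,-0.04],[-0.033,0.326,-0.04],[-0.033,0.326,-0.04]], twist=[[0.383,0.27,-0.855],[0.383,0.27,-0.855],[0.383,0.27,-0.855],[0.383,0.27,-0.855],[0.383,0.27,-0.855]])

```text
time_s: 7.85
eef_pos: [0.4723, 0.1429, 0.1503]
eef_rot: [-0.122, 0.52, 0.839, 0.104]
wrist_force: [0.1, -0.3, 0.4]
opening: -0.0
finger_force: 0.0
```

>>> drive_tool(linear=[[-0.033,0.326,-0.04],[-0.033,0.326,-0.04],[-0.033,0.326,-0.04],[-0.033,0.326,-0.04],[-0.033,0.326,-0.04]], twist=[[0.383,0.27,-0.855],[0.383,0.27,-0.855],[0.383,0.27,-0.855],[0.383,0.27,-0.855],[0.383,0.27,-0.855]])

```text
time_s: 8.35
eef_pos: [0.4674, 0.1918, 0.1443]
eef_rot: [-0.179, 0.633, 0.737, 0.153]
wrist_force: [-0.3, -0.4, 0.3]
opening: -0.0001
finger_force: 0.0
```

>>> drive_tool(linear=[[0,0,0],[0,0,0],[0,0,0],[0,0,0],[0,0,0]], twist=[[0,0,0],[0,0,0],[0,0,0],[0,0,0],[0,0,0]])

```text
time_s: 8.85
eef_pos: [0.4675, 0.1914, 0.1441]
eef_rot: [-0.179, 0.633, 0.738, 0.152]
wrist_force: [0.8, -0.5, 0.3]
opening: -0.0
finger_force: 0.0
```

```bash
python3 - <<'E'
from h import *
goto(panel(.05,-.060),Rp);rel();s=st()[0];print(s['joint_positions'].round(2),s['opening'])
w=grab('wrist');a=grab('scene');save(w,'i')
print(proj(w,F+.028*n),proj(w,F+.008*n-.025*u),[proj(w,panel(.052,-.06+.026,l)-.0609*n).round(1).tolist() for l in(-.025,.025)])
E
```

```text
t 8.85 pos [0.4675 0.1914 0.1441] shift mm [ 0.9  0.1 -0.7] units [ 0.03  0.   -0.02] | turn deg [-0.1 -0.1 -0. ] units [-0.03 -0.03 -0.  ]
h,s,lat mm [ 50.6 -59.5   1. ] force n,u,lat [ 0.5 -0.4 -0.7]
[-0.08 -0.04  2.09  0.49  1.25 -0.43] -3.47630915965613e-05
[281.42062901 129.23690994] [281.37591348 156.25782467] [[313.9, 176.8], [249.1, 176.9]]
```

View pics/i.png

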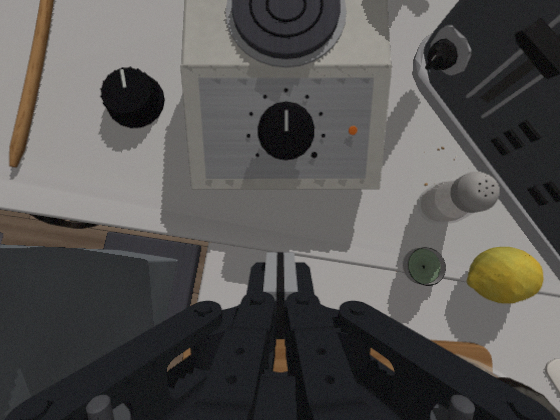

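The gripper is empty (opening 0), so the puller slipped out at the lift. In the picture the knob is at (286,130) and the jaws are bare. I'll find the puller numerically.

```bash
python3 - <<'E'
from h import *
a=load('scene');a0=cv2.imread('pics/scene0.png')[...,::-1]
for im in(a0,a['color']):
    h=cv2.cvtColor(np.ascontiguousarray(im),cv2.COLOR_RGB2HSV)
    q=(((h[...,0]<10)|(h[...,0]>170))&(h[...,1]>110)&(h[...,2]>40)).astype(np.uint8);q[:, :300]=0;q[:,400:]=0
    k,l,s,c=cv2.connectedComponentsWithStats(q);print([(s[i].tolist(),c[i].round(1).tolist()) for i in range(1,k) if s[i,4]>8])
C=cloud(a)
for p in((330,185),(328,190),(328,180)):print(p,C[p[1],p[0]].round(3),a['color'][p[1],p[0]],a0[p[1],p[0]])
m=np.zeros(C.shape[:2],bool);m[170:240,290:360]=1
P=C[m&(C[...,2]>.02)&(C[...,0]>.42)&(C[...,0]<.56)&(C[...,1]>-.03)&(C[...,1]<.12)];print(len(P),np.percentile(P,[2,50,98],axis=0).round(3))
d=np.abs(a['color'].astype(int)-a0).sum(-1)[165:240,290:370];print('changed',(d>60).sum(), np.argwhere(d>60).min(0) if (d>60).any() else '', np.argwhere(d>60).max(0) if (d>60).any() else '')
E
```

```text
[([323, 181, 10, 19, 147], [327.1, 190.2])]
[]
(330, 185) [ 0.63  -0.111  0.001] [138 139 137] [124  66  63]
(328, 190) [ 0.608 -0.082  0.002] [137 136 135] [116  65  62]
(328, 180) [ 0.659 -0.131  0.002] [185 186 184] [86 66 64]
428 [[ 0.429 -0.029  0.021]
 [ 0.467 -0.009  0.043]
 [ 0.485  0.028  0.07 ]]
changed 1151 [0 0] [56 79]
```

```bash
python3 - <<'E'
from h import *
a=load('scene');t=grab('top')
L=cv2.resize(a['color'][140:270,240:400],(400,325),interpolation=cv2.INTER_CUBIC)
R=cv2.resize(t['color'][110:270,290:390],(400,640),interpolation=cv2.INTER_CUBIC)[:600]
B=np.zeros((600,400,3),np.uint8);B[:325]=L;B[330:600,:360]=cv2.resize(a['color'],(360,270))
cv2.imwrite('pics/j.png',np.hstack([B,R])[...,::-1])
E
```

```text
(no output)
```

View pics/j.png

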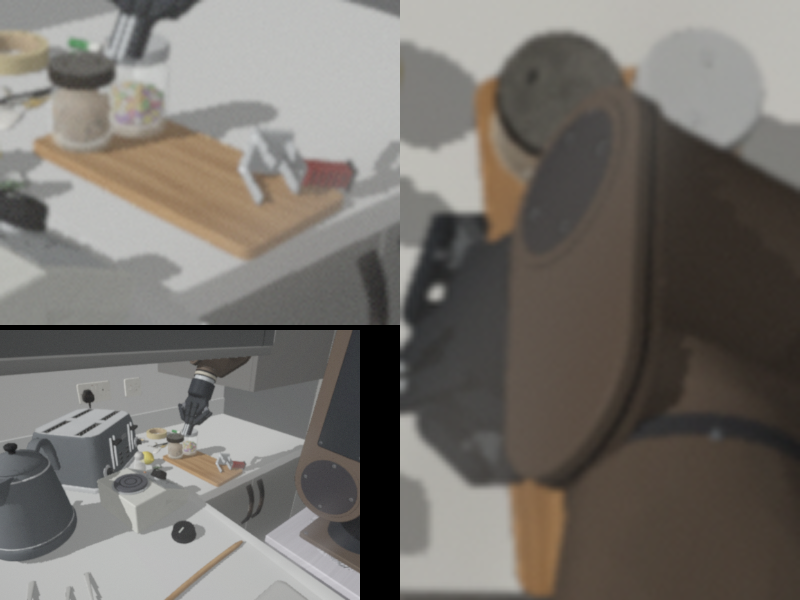

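The puller toppled. In the scene crop it lies on the board with its fork near (265,160) and its red handle pointing right to (350,175); the jars still stand. I'll check why the grip failed by projecting tool-frame points.

```bash
python3 - <<'E'
from h import *
w=load('wrist');s,x,R=st()
def pt(v): return proj(w,x+R.apply(v)).round(0).tolist()
print('cam in tool',R.inv().apply(-w['R'].T@w['t']-x).round(3))
for h in(.1,.096,.044,.004):
    print('h',h,[pt([a,b,.0609-h]) for a in(.009,-.009) for b in(.011,-.011)])
print('endplate top',[pt([a,b,.0609-.1]) for a in(.011,-.011) for b in(.013,-.013)])
print('tcp',pt([0,0,0]),'hold',pt([0,0,-.0187]))
print('topplate inner edge?',pt([.0,.0,.0609-.044]))
# shut fingers depth
C=cloud(w)
for v in(256,262,270,285,300,320):
    print(v,R.inv().apply(C[v,281]-x).round(4),R.inv().apply(C[v,270]-x).round(4))
E
```

```text
cam in tool [ 0.08   0.    -0.181]
h 0.1 [[302.0, 254.0], [258.0, 254.0], [302.0, 286.0], [259.0, 286.0]]
h 0.096 [[302.0, 250.0], [258.0, 250.0], [301.0, 281.0], [259.0, 282.0]]
h 0.044 [[297.0, 215.0], [263.0, 216.0], [296.0, 240.0], [264.0, 241.0]]
h 0.004 [[294.0, 198.0], [266.0, 198.0], [294.0, 220.0], [266.0, 220.0]]
endplate top [[307.0, 250.0], [254.0, 250.0], [306.0, 289.0], [255.0, 289.0]]
tcp [280.0, 238.0] hold [280.0, 252.0]
topplate inner edge? [280.0, 228.0]
256 [ 0.0114  0.0004 -0.0462] [ 0.0117 -0.0047 -0.0469]
262 [ 0.0115  0.0004 -0.0524] [ 0.0115 -0.0046 -0.0524]
270 [ 0.0108  0.0004 -0.0583] [ 0.0112 -0.0044 -0.059 ]
285 [ 0.0111  0.0003 -0.0708] [ 0.0117 -0.004  -0.0717]
300 [ 0.0073  0.0003 -0.0753] [ 0.0125 -0.0036 -0.0829]
320 [-0.0014  0.0003 -0.0759] [ 0.0122 -0.0033 -0.0935]
```

```bash
python3 - <<'E'
from h import *
goto([.375,.105,.26],frame(-Z,uv(61)))
w=load('wrist');s,x,R=st();C=cloud(w);Q=R.inv().apply((C-x).reshape(-1,3)).reshape(C.shape)
for v in range(236,262,3): print(v,w['color'][v,262:300:6].sum(-1),(w['z_map'][v,262:300:6]*1e3).round(0), Q[v,286].round(3))
E
```

```text
t 9.0 pos [0.4673 0.1914 0.1439] shift mm [-92.3 -86.4 116.1] units [-3.08 -2.88  3.87] | turn deg [-23.  -16.2  51.2] units [-5.75 -4.04 12.8 ]
236 [283 283 281 283 285 294 296] [340. 340. 341. 341. 341. 340. 341.] [-0.056  0.006  0.134]
239 [296 297 290 286 288 298 301] [342. 339. 341. 340. 340. 340. 341.] [-0.059  0.006  0.132]
242 [293 289 297 291 292 294 291] [340. 341. 340. 340. 340. 339. 338.] [-0.062  0.006  0.131]
245 [291 301 299 298 294 299 295] [338. 339. 338. 339. 339. 338. 338.] [-0.064  0.006  0.129]
248 [300 292 301 298 301 296 299] [340. 337. 338. 338. 337. 339. 337.] [-0.067  0.006  0.127]
251 [303 252 293 275 311 447 396] [339. 367. 339. 339. 337. 337. 338.] [-0.07   0.006  0.125]
254 [307 402 391  88 403 401 296] [338. 150. 152. 152. 152. 152. 338.] [ 0.011  0.003 -0.043]
257 [304 408 401  88 400 392 469] [337. 148. 148. 148. 147. 147. 337.] [ 0.012  0.003 -0.048]
260 [305 396 399  92 396 397 461] [335. 145. 145. 145. 145. 145. 336.] [ 0.012  0.003 -0.051]
```

>>> drive_tool(linear=[[-0.2,-0.2,0.3],[-0.2,-0.2,0.3],[-0.2,-0.2,0.3],[-0.2,-0.2,0.3],[-0.2,-0.2,0.3]], twist=[[-0.383,-0.27,0.855],[-0.383,-0.27,0.855],[-0.383,-0.27,0.855],[-0.383,-0.27,0.855],[-0.383,-0.27,0.855]])

```text
time_s: 9.5
eef_pos: [0.437, 0.1612, 0.1892]
eef_rot: [-0.122, 0.518, 0.84, 0.103]
wrist_force: [-0.2, -0.6, 0.9]
opening: 0.0
finger_force: 0.0
```

>>> drive_tool(linear=[[-0.2,-0.2,0.3],[-0.2,-0.2,0.3],[-0.2,-0.2,0.3],[-0.2,-0.2,0.3],[-0.2,-0.2,0.3]], twist=[[-0.383,-0.27,0.855],[-0.383,-0.27,0.855],[-0.383,-0.27,0.855],[-0.383,-0.27,0.855],[-0.383,-0.27,0.855]], jaw=1)

```text
time_s: 10.0
eef_pos: [0.407, 0.1313, 0.2342]
eef_rot: [-0.062, 0.389, 0.918, 0.052]
wrist_force: [0.5, 0.3, -0.0]
opening: 0.0724
finger_force: 0.0
```

>>> drive_tool(linear=[[-0.2,-0.2,0.2],[-0.2,-0.2,0.2],[-0.2,-0.2,0.2],[-0.2,-0.2,0.2],[-0.2,-0.2,0.2]], twist=[[-0.383,-0.27,0.855],[-0.383,-0.27,0.855],[-0.383,-0.27,0.855],[-0.383,-0.27,0.855],[-0.383,-0.27,0.855]])

```text
time_s: 10.5
eef_pos: [0.3769, 0.1013, 0.2641]
eef_rot: [0.0, 0.248, 0.969, -0.0]
wrist_force: [-0.7, 0.0, -1.1]
opening: 0.0853
finger_force: 0.0
```

```bash
python3 - <<'E'
from h import *
goto([.375,.105,.26],frame(-Z,uv(61)))
w=grab('wrist');t=grab('top');a=grab('scene')
C=cloud(w)
for X in((.39,.1,.013),(.45,.03,.013),(.5,0,.013),(.5,.1,.013)):print(X,proj(w,X).round(0),proj(t,X).round(0))
h=cv2.cvtColor(w['color'],cv2.COLOR_RGB2HSV)
q=(((h[...,0]<6)|(h[...,0]>174))&(h[...,1]>150)&(h[...,2]>50)).astype(np.uint8)
k,l,s,c=cv2.connectedComponentsWithStats(q);print([(s[i].tolist(),c[i].round(1).tolist()) for i in range(1,k) if s[i,4]>40])
m=(C[...,2]>.019)&(C[...,2]<.12)&(C[...,0]>.38)&(C[...,0]<.6)&(C[...,1]<.12)&(C[...,1]>-.1)&(w['z_map']>.2)
ii=np.argwhere(m);print(m.sum(),ii.min(0),ii.max(0),np.percentile(C[m],[2,50,98],axis=0).round(3))
E
```

```text
t 10.5 pos [0.3769 0.1013 0.2641] shift mm [-1.9  3.7 -4.1] units [-0.06  0.12 -0.14] | turn deg [ 0.1  0.  -0.2] units [ 0.01  0.01 -0.06]
(0.39, 0.1, 0.013) [284. 173.] [319. 256.]
(0.45, 0.03, 0.013) [261. 231.] [351. 230.]
(0.5, 0, 0.013) [261. 266.] [364. 208.]
(0.5, 0.1, 0.013) [320. 237.] [320. 207.]
[([191, 237, 33, 16, 434], [207.2, 244.8])]
1645 [224 186] [274 262] [[ 0.409 -0.067  0.021]
 [ 0.444 -0.018  0.04 ]
 [ 0.481  0.028  0.068]]
```

Depth shows the shut fingertips about 40 mm short of the reported TCP, which would explain the bad grip. I'll probe the bare worktop gently with shut fingers to settle it.

>>> drive_tool(linear=[[0.3,0.5,-1],[0.3,0.5,-1],[0.3,0.5,-1],[0.3,0.5,-1],[0.3,0.5,-1]], twist=[[0,0,0],[0,0,0],[0,0,0],[0,0,0],[0,0,0]], jaw=-1, grip_force=20)

```text
time_s: 11.15
eef_pos: [0.4225, 0.1772, 0.112]
eef_rot: [-0.0, 0.25, 0.968, 0.0]
wrist_force: [0.9, 0.0, 1.1]
opening: 0.0125
finger_force: 0.0
```

>>> drive_tool(linear=[[0,0,-1],[0,0,-1],[0,0,-0.5],[0,0,-0.2],[0,0,0]], twist=[[0,0,0],[0,0,0],[0,0,0],[0,0,0],[0,0,0]])

```text
time_s: 11.65
eef_pos: [0.4216, 0.1764, 0.0317]
eef_rot: [-0.001, 0.25, 0.968, -0.0]
wrist_force: [-0.2, -0.2, -0.4]
opening: 0.0002
finger_force: 0.0
```

>>> drive_tool(linear=[[0,0,-0.2],[0,0,-0.2],[0,0,-0.2],[0,0,0],[0,0,0]], twist=[[0,0,0],[0,0,0],[0,0,0],[0,0,0],[0,0,0]])

```text
time_s: 12.15
eef_pos: [0.4222, 0.1765, 0.0148]
eef_rot: [-0.0, 0.25, 0.968, -0.0]
wrist_force: [0.1, 0.1, 0.2]
opening: 0.0
finger_force: 0.0
```

>>> drive_tool(linear=[[0,0,-0.15],[0,0,-0.15],[0,0,-0.1],[0,0,0],[0,0,0]], twist=[[0,0,0],[0,0,0],[0,0,0],[0,0,0],[0,0,0]])

```text
time_s: 12.65
eef_pos: [0.4221, 0.1765, 0.0027]
eef_rot: [-0.0, 0.25, 0.968, -0.0]
wrist_force: [-1.4, -0.0, 0.3]
opening: 0.0001
finger_force: 0.0
```

```bash
python3 - <<'E'
from h import *
s,x,R=st();print(x,s['wrist_force'].round(1))
w=grab('wrist');C=cloud(w);Q=R.inv().apply((C-x).reshape(-1,3)).reshape(C.shape)
for v in range(215,262,4): print(v,w['color'][v,286].sum(),C[v,286].round(3),Q[v,286].round(3))
E
```

```text
[0.42210814 0.1764986  0.00266264] [-1.4 -0.   0.3]
215 308 [0.411 0.187 0.   ] [0.015 0.004 0.003]
219 259 [ 0.414  0.186 -0.001] [0.012 0.004 0.004]
223 322 [ 0.416  0.184 -0.   ] [0.009 0.004 0.003]
227 327 [ 0.418  0.183 -0.   ] [0.007 0.004 0.003]
231 324 [0.42  0.182 0.   ] [0.004 0.004 0.002]
235 322 [ 0.423  0.181 -0.   ] [0.001 0.004 0.003]
239 327 [0.425 0.179 0.   ] [-0.001  0.004  0.003]
243 322 [ 0.428  0.178 -0.001] [-0.004  0.004  0.003]
247 319 [ 0.431  0.176 -0.001] [-0.007  0.004  0.004]
251 311 [ 0.433  0.175 -0.   ] [-0.01   0.004  0.003]
255 265 [0.414 0.185 0.048] [ 0.011  0.003 -0.045]
259 270 [0.414 0.185 0.052] [ 0.011  0.003 -0.049]
```

>>> drive_tool(linear=[[0,0,1],[0,0,1],[0,0,1],[-0.1,-0.4,1],[-0.1,-0.5,1]], twist=[[0,0,0],[0,0,0],[0,0,0],[0,0,0],[0,0,0]])

```text
time_s: 13.2
eef_pos: [0.416, 0.1495, 0.1543]
eef_rot: [0.0, 0.249, 0.968, 0.0]
wrist_force: [-0.3, 0.0, -0.6]
opening: 0.0002
finger_force: 0.0
```

>>> drive_tool(linear=[[-0.1,-0.7,0.8],[-0.1,-0.8,0.8],[-0.1,-0.8,0.8],[-0.1,-0.7,0.8],[0,0,0.6]], twist=[[0,0,0],[0,0,0],[0,0,0],[0,0,0],[0,0,0]], jaw=1)

```text
time_s: 13.7
eef_pos: [0.4044, 0.0577, 0.2689]
eef_rot: [0.001, 0.251, 0.968, -0.0]
wrist_force: [0.3, 0.0, 0.2]
opening: 0.0724
finger_force: 0.0
```

>>> drive_tool(linear=[[0,0,0],[0,0,0],[0,0,0],[0,0,0],[0,0,0]], twist=[[0,0,0],[0,0,0],[0,0,0],[0,0,0],[0,0,0]])

```text
time_s: 14.2
eef_pos: [0.4037, 0.0599, 0.2657]
eef_rot: [-0.001, 0.249, 0.968, -0.0]
wrist_force: [-1.1, 0.0, -0.7]
opening: 0.0856
finger_force: 0.0
```

```bash
python3 - <<'E'
from h import *
s,x,R=st();print(x)
w=grab('wrist');t=grab('top');a=grab('scene');np.savez('/tmp/lying.npz',**w)
C=cloud(w);m=(C[...,2]>.02)&(C[...,2]<.12)&(C[...,0]>.38)&(C[...,0]<.55)&(C[...,1]<.12)&(C[...,1]>-.1)&(w['z_map']>.2)
k,l,s_,c=cv2.connectedComponentsWithStats(m.astype(np.uint8));i=1+np.argmax(s_[1:,4]);print(s_[i],c[i])
u0,v0=s_[i][:2]-12;u1,v1=s_[i][:2]+s_[i][2:4]+12
cr=w['color'][v0:v1,u0:u1];f=min(500/cr.shape[1],560/cr.shape[0]);print(u0,v0,f)
L=cv2.resize(cr,None,fx=f,fy=f,interpolation=2);S=cv2.resize(a['color'][180:225,325:390],None,fx=4.4,fy=4.4,interpolation=2)
I=np.zeros((600,800,3),np.uint8);I[:L.shape[0],:L.shape[1]]=L;I[:S.shape[0],505:505+S.shape[1]]=S
I[300:480,505:745]=cv2.resize(a['color'],(240,180));cv2.imwrite('pics/k.png',I[...,::-1])
# height map coarse in world grid 5mm
P=C[l==i];xs=np.arange(.40,.50,.005);ys=np.arange(-.085,.045,.005)
print('cols y',(ys*1e3).round().astype(int).tolist())
for xx in xs[::-1]:
    print(int(round(xx*1e3)),[int(1e3*np.median(q[:,2])) if len(q:=P[(abs(P[:,0]-xx)<.0025)&(abs(P[:,1]-yy)<.0025)])>1 else 0 for yy in ys])
E
```

```text
[0.40374274 0.05985739 0.26569173]
[ 201  196   78   50 1591] [244.41106223 222.69390321]
189 184 4.901960784313726
cols y [-85, -80, -75, -70, -65, -60, -55, -50, -45, -40, -35, -30, -25, -20, -15, -10, -5, 0, 5, 10, 15, 20, 25, 30, 35, 40]
495 [0, 0, 0, 0, 0, 0, 0, 0, 0, 0, 0, 0, 0, 0, 0, 0, 0, 0, 0, 0, 0, 0, 0, 0, 0, 0]
490 [0, 0, 0, 0, 0, 0, 0, 0, 0, 0, 0, 0, 0, 0, 0, 0, 0, 0, 0, 23, 0, 0, 0, 0, 0, 0]
485 [0, 0, 0, 0, 0, 0, 0, 0, 0, 0, 0, 0, 0, 0, 0, 0, 0, 0, 48, 34, 0, 0, 0, 0, 0, 0]
480 [0, 0, 0, 0, 0, 0, 0, 0, 0, 0, 0, 0, 0, 0, 0, 0, 20, 69, 60, 40, 25, 0, 0, 0, 0, 0]
475 [0, 0, 0, 0, 0, 0, 0, 0, 0, 0, 0, 0, 0, 0, 25, 37, 51, 66, 68, 44, 27, 0, 0, 0, 0, 0]
470 [0, 0, 0, 0, 0, 0, 0, 0, 0, 0, 0, 0, 26, 37, 50, 61, 63, 0, 67, 62, 27, 22, 0, 0, 0, 0]
465 [0, 0, 0, 0, 0, 0, 0, 0, 0, 0, 61, 62, 49, 59, 62, 0, 0, 0, 67, 66, 27, 26, 0, 0, 0, 0]
460 [0, 0, 0, 0, 0, 0, 0, 0, 0, 0, 60, 59, 49, 30, 0, 0, 0, 0, 0, 66, 64, 26, 0, 0, 0, 0]
455 [0, 0, 0, 0, 0, 0, 0, 0, 0, 0, 0, 51, 50, 33, 22, 0, 0, 0, 0, 65, 65, 26, 24, 0, 0, 0]
450 [0, 0, 0, 0, 0, 0, 0, 0, 0, 0, 0, 48, 50, 42, 26, 0, 0, 0, 
[... 237 characters left out ...]
7, 37, 39, 40, 41, 42, 45, 47, 33, 22, 0, 0, 0, 0, 62, 61, 22, 0, 0]
430 [0, 0, 0, 0, 0, 0, 36, 37, 39, 39, 40, 41, 41, 41, 47, 39, 25, 0, 0, 0, 0, 0, 62, 58, 0, 0]
425 [0, 0, 0, 31, 34, 36, 36, 37, 38, 38, 39, 39, 38, 38, 47, 43, 31, 0, 0, 0, 0, 0, 0, 0, 0, 0]
420 [0, 0, 36, 35, 34, 35, 35, 36, 37, 36, 35, 36, 0, 0, 46, 0, 0, 0, 0, 0, 0, 0, 0, 0, 0, 0]
415 [0, 0, 0, 35, 33, 34, 34, 34, 32, 32, 0, 0, 0, 0, 0, 0, 0, 0, 0, 0, 0, 0, 0, 0, 0, 0]
410 [0, 0, 0, 0, 33, 32, 32, 32, 0, 0, 0, 0, 0, 0, 0, 0, 0, 0, 0, 0, 0, 0, 0, 0, 0, 0]
405 [0, 0, 0, 0, 33, 26, 0, 0, 0, 0, 0, 0, 0, 0, 0, 0, 0, 0, 0, 0, 0, 0, 0, 0, 0, 0]
400 [0, 0, 0, 0, 0, 0, 0, 0, 0, 0, 0, 0, 0, 0, 0, 0, 0, 0, 0, 0, 0, 0, 0, 0, 0, 0]
```

View pics/k.png

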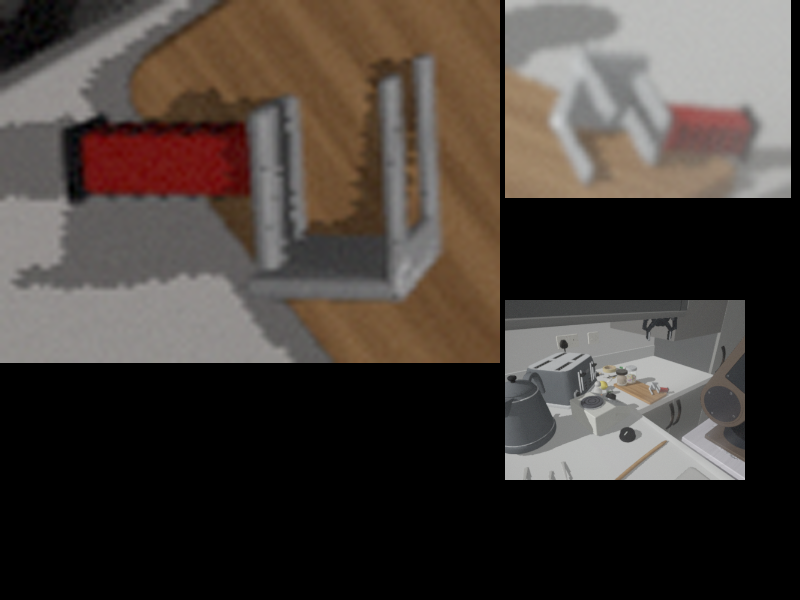

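The picture settles it: the puller lies on its side on the board, tines still at yaw about 152°, handle overhanging towards (-0.47,-0.88) under the boiler box side. Upper tine at z of about 66 mm. My plan is to pinch the upper tine, turn the puller round so the handle faces +y, lay it down, then take the handle, stand it up and regrip it from above.

```bash
python3 - <<'E'
from h import *
w=dict(np.load('/tmp/lying.npz'));C=cloud(w)
m=(C[...,2]>.0575)&(C[...,2]<.075)&(C[...,0]>.42)&(C[...,0]<.5)&(C[...,1]>-.01)&(C[...,1]<.04)
P=C[m];c=P.mean(0);U,S,V=np.linalg.svd(P-c,full_matrices=False);print('tine',len(P),c.round(4),V[0].round(3),((P-c)@V[0]).min(),((P-c)@V[0]).max())
h=cv2.cvtColor(w['color'],cv2.COLOR_RGB2HSV);q=((h[...,0]<6)|(h[...,0]>174))&(h[...,1]>150)&(h[...,2]>50)&(C[...,2]<.06)&(C[...,0]>.39)&(C[...,1]<0)
P=C[q];c2=P.mean(0);V2=np.linalg.svd(P-c2,full_matrices=False)[2];print('handle top',q.sum(),c2.round(4),V2.round(3))
d=V[0]*np.sign(-V[0][0]);
pz=V2[0]*np.sign(-V2[0][1]);print('px yaw',np.degrees(np.arctan2(d[1],d[0])),'pz yaw',np.degrees(np.arctan2(pz[1],pz[0])),'droop',np.degrees(np.arcsin(pz[2])))
dr=np.radians(9);y=-(uv(242)*np.cos(dr)-Z*np.sin(dr));R=frame(-Z,y);R=frame(np.cross(R.apply([1,0,0]),y),y);print(R.as_matrix().round(3))
z=R.apply([0,0,1]);G=np.array([.455,.0145,.062]);tip=G+.016*z   # tips 16 mm beyond tine centre
tcp=tip+.042*z;print(tcp);goto(tcp-.07*z,R);goto(tcp,R)
E
```

```text
tine 255 [0.4595 0.0102 0.0647] [ 0.839 -0.537  0.089] -0.03657065989969563 0.02426420598583691
handle top 438 [ 0.4245 -0.0411  0.0377] [[ 0.42   0.887  0.19 ]
 [-0.833  0.46  -0.308]
 [-0.361 -0.029  0.932]]
px yaw 147.40821555273686 pz yaw -115.31513091769 droop -10.973731571874524
[[-0.883  0.464  0.073]
 [ 0.469  0.872  0.138]
 [ 0.     0.156 -0.988]]
[0.45925961 0.02251116 0.00471408]
t 14.35 pos [0.4041 0.0597 0.2663] shift mm [  50.1  -46.9 -192.5] units [ 1.67 -1.56 -6.42] | turn deg [ 7.9 -4.3  0.9] units [ 1.98 -1.08  0.22]
t 14.35 pos [0.4041 0.0597 0.2663] shift mm [  55.2  -37.2 -261.6] units [ 1.84 -1.24 -8.72] | turn deg [ 7.9 -4.3  0.9] units [ 1.98 -1.08  0.22]
```

>>> drive_tool(linear=[[0.34,-0.3,-0.9],[0.34,-0.3,-0.9],[0.34,-0.3,-0.9],[0.34,-0.3,-0.9],[0.34,-0.3,-0.9]], twist=[[0,0,0],[0,0,0],[0,0,0],[0,0,0],[0,0,0]], jaw=-0.38, grip_force=90)

```text
time_s: 14.85
eef_pos: [0.4556, 0.0142, 0.1307]
eef_rot: [0.0, 0.25, 0.968, 0.0]
wrist_force: [-0.4, -0.0, 0.3]
opening: 0.0265
finger_force: 0.0
```

>>> drive_tool(linear=[[0,0,-0.9],[0,0,-0.6],[0,0,0],[0,0,0],[0,0,0]], twist=[[0,0,0],[0,0,0],[0,0,0],[0,0,0],[0,0,0]])

```text
time_s: 15.35
eef_pos: [0.4564, 0.0144, 0.0883]
eef_rot: [0.001, 0.25, 0.968, 0.0]
wrist_force: [0.4, 0.5, 0.5]
opening: 0.0267
finger_force: 0.0
```

```bash
python3 - <<'E'
from h import *
s,x,R=st();goto([.455,.0145,.004],frame(-Z,uv(61)));print(s['opening'],s['wrist_force'].round(1))
w=grab('wrist');C=cloud(w);col=w['color'].astype(int)
Q=R.inv().apply((C-x).reshape(-1,3)).reshape(C.shape)
# fingers: tool-frame points
f=(abs(Q[...,1])<.06)&(Q[...,2]<-.02)&(Q[...,2]>-.07)&(w['z_map']>.05)&(Q[...,0]<.02)&(Q[...,0]>-.02)
for lo in np.arange(-.07,-.02,.006):
    q=Q[f&(Q[...,2]>lo)&(Q[...,2]<=lo+.006)]
    if len(q): hst=np.histogram(q[:,1],np.arange(-.05,.051,.005))[0]; print(lo.round(3),hst.tolist())
# tine top points in tool frame
m=(C[...,2]>.056)&(C[...,2]<.075)&(C[...,0]>.42)&(C[...,0]<.5)&(C[...,1]>-.015)&(C[...,1]<.045)&(Q[...,0]>.005)
P=Q[m];print(len(P),np.percentile(P,[5,50,95],axis=0).round(3))
E
```

```text
t 15.35 pos [0.4564 0.0144 0.0883] shift mm [ -1.4   0.1 -84.3] units [-0.05  0.   -2.81] | turn deg [ 0.   0.2 -0.1] units [ 0.01  0.04 -0.03]
0.026690066808775847 [0.4 0.5 0.5]
-0.07 [0, 0, 0, 0, 35, 76, 92, 105, 0, 0, 0, 0, 108, 95, 67, 47, 0, 0, 0, 0]
-0.064 [0, 0, 0, 0, 32, 69, 84, 97, 0, 0, 0, 0, 95, 83, 71, 40, 0, 0, 0, 0]
-0.058 [0, 0, 0, 0, 27, 61, 69, 86, 0, 0, 0, 0, 91, 71, 61, 29, 0, 0, 0, 0]
-0.052 [0, 0, 0, 0, 16, 53, 66, 73, 0, 0, 0, 0, 74, 64, 57, 16, 0, 0, 0, 0]
-0.046 [0, 0, 0, 0, 1, 10, 30, 59, 0, 0, 0, 0, 60, 32, 8, 1, 0, 0, 0, 0]
-0.04 [0, 0, 0, 0, 0, 0, 0, 10, 0, 0, 0, 0, 10, 0, 0, 0, 0, 0, 0, 0]
306 [[ 0.006 -0.003  0.023]
 [ 0.018 -0.001  0.026]
 [ 0.031  0.002  0.031]]
```

>>> drive_tool(linear=[[-0.05,0,-0.6],[0,0,-0.6],[0,0,-0.6],[0,0,-0.5],[0,0,-0.4]], twist=[[0,0,0],[0,0,0],[0,0,0],[0,0,0],[0,0,0]])

```text
time_s: 15.9
eef_pos: [0.4545, 0.0145, 0.0061]
eef_rot: [0.001, 0.25, 0.968, 0.0]
wrist_force: [0.1, 0.1, 0.3]
opening: 0.0264
finger_force: 0.0
```

>>> drive_tool(linear=[[0,0,0],[0,0,0],[0,0,0],[0,0,0],[0,0,0]], twist=[[0,0,0],[0,0,0],[0,0,0],[0,0,0],[0,0,0]], jaw=-1)

```text
time_s: 16.4
eef_pos: [0.4541, 0.0145, 0.0064]
eef_rot: [0.001, 0.25, 0.968, 0.0]
wrist_force: [0.1, -0.7, -0.0]
opening: 0.0015
finger_force: 88.2
```

>>> drive_tool(linear=[[0,0,0.1],[0,0,0.3],[0,0,0.3],[0,0,0.3],[0,0,0.3]], twist=[[0,0,0],[0,0,0],[0,0,0],[0,0,0],[0,0,0]])

```text
time_s: 16.9
eef_pos: [0.454, 0.0145, 0.046]
eef_rot: [0.0, 0.25, 0.968, 0.0]
wrist_force: [0.3, 0.5, -1.1]
opening: 0.0019
finger_force: 88.0
```

>>> drive_tool(linear=[[0,0,0.5],[0,0,0.5],[0,0,0.5],[0,0,0.3],[0,0.1,0]], twist=[[0,0,0],[0,0,0],[0,0,-0.5],[0,0,-1],[0,0,-1]])

```text
time_s: 17.4
eef_pos: [0.4552, 0.0171, 0.1014]
eef_rot: [0.002, 0.335, 0.942, 0.0]
wrist_force: [-0.1, 0.0, -1.0]
opening: 0.0021
finger_force: 88.2
```

>>> drive_tool(linear=[[0,0.1,0],[0,0.1,0],[0,0,0],[0,0,0],[0,0,0]], twist=[[0,0,-1],[0,0,-1],[0,0,-1],[0,0,-1],[0,0,-1]])

```text
time_s: 17.9
eef_pos: [0.4538, 0.0236, 0.0995]
eef_rot: [0.0, 0.493, 0.87, 0.0]
wrist_force: [0.5, 0.1, -1.0]
opening: 0.0019
finger_force: 88.1
```

>>> drive_tool(linear=[[0,0,0],[0,0,0],[0,0,0],[0,0,0],[0,0,0]], twist=[[0,0,-1],[0,0,-1],[0,0,-1],[0,0,-1],[0,0,-1]])

```text
time_s: 18.4
eef_pos: [0.4538, 0.0235, 0.0995]
eef_rot: [0.0, 0.637, 0.771, 0.0]
wrist_force: [0.7, 0.4, -0.4]
opening: 0.0021
finger_force: 88.1
```

>>> drive_tool(linear=[[0,0,0],[0,0,0],[0,0,0],[0,0,0],[0,0,0]], twist=[[0,0,-1],[0,0,-1],[0,0,-1],[0,0,-1],[0,0,-1]])

```text
time_s: 18.9
eef_pos: [0.4539, 0.0235, 0.0995]
eef_rot: [0.0, 0.761, 0.649, 0.0]
wrist_force: [0.7, -0.4, -1.3]
opening: 0.0023
finger_force: 88.1
```

>>> drive_tool(linear=[[0,0,0],[0,0,0],[0,0,0],[0,0,0],[0,0,0]], twist=[[0,0,-1],[0,0,-1],[0,0,-1],[0,0,-1],[0,0,-1]])

```text
time_s: 19.4
eef_pos: [0.4538, 0.0235, 0.0995]
eef_rot: [0.0, 0.862, 0.507, 0.0]
wrist_force: [0.2, -0.6, -0.8]
opening: 0.0017
finger_force: 88.1
```

>>> drive_tool(linear=[[0,0,0],[0,0,0],[0,0,0],[0,0,0],[0,0,0]], twist=[[0,0,-1],[0,0,-1],[0,0,-1],[0,0,-1],[0,0,-1]])

```text
time_s: 19.9
eef_pos: [0.4538, 0.0234, 0.0995]
eef_rot: [0.0, 0.937, 0.35, 0.0]
wrist_force: [-0.2, -0.0, -1.6]
opening: 0.0019
finger_force: 88.1
```

>>> drive_tool(linear=[[0,0,0],[0,0,0],[0,0,0],[0,0,0],[0,0,0]], twist=[[0,0,-1],[0,0,-1],[0,0,-1],[0,0,-1],[0,0,-1]])

```text
time_s: 20.4
eef_pos: [0.4538, 0.0234, 0.0995]
eef_rot: [0.0, 0.983, 0.182, 0.0]
wrist_force: [-0.5, -0.5, -1.4]
opening: 0.0019
finger_force: 88.1
```

>>> drive_tool(linear=[[0,0,0],[0,0,0],[0,0,0],[0,0,0],[0,0,0]], twist=[[0,0,-1],[0,0,-1],[0,0,-0.5],[0,0,0],[0,0,0]])

```text
time_s: 20.9
eef_pos: [0.4538, 0.0235, 0.0993]
eef_rot: [0.0, 0.995, 0.097, 0.0]
wrist_force: [-0.5, -0.1, -1.3]
opening: 0.0013
finger_force: 88.1
```

```bash
python3 - <<'E'
from h import *
s,x,R=st();goto([.455,.0235,.006],frame(-Z,uv(-79)));print(s['opening'],s['wrist_force'].round(1),s['joint_positions'].round(2))
t=grab('top');a=grab('scene');w=grab('wrist')
for nm,im in(('top',t),('scene',a),('wrist',w)):
    C=cloud(im);h=cv2.cvtColor(im['color'],cv2.COLOR_RGB2HSV);q=((h[...,0]<8)|(h[...,0]>172))&(h[...,1]>120)&(h[...,2]>40)&(C[...,0]>.38)&(C[...,0]<.6)&(C[...,2]<.25)&(C[...,1]<.2)
    if q.sum()>8:
        P=C[q];c=np.median(P,0);V=np.linalg.svd(P-P.mean(0),full_matrices=False)[2];print(nm,q.sum(),c.round(3),V[0].round(2),np.percentile(P,[3,97],axis=0).round(3).tolist())
E
```

```text
t 20.9 pos [0.4538 0.0235 0.0993] shift mm [  1.2   0.  -93.3] units [ 0.04  0.   -3.11] | turn deg [ 0.   0.  -0.1] units [ 0.    0.01 -0.03]
0.001347493007008173 [-0.5 -0.1 -1.3] [-0.17 -0.11  2.18 -0.    1.07  1.2 ]
top 219 [0.437 0.092 0.143] [ 0.11  0.15 -0.98] [[0.428, 0.07, 0.135], [0.448, 0.113, 0.218]]
scene 47 [0.435 0.091 0.144] [-0.22  0.98 -0.  ] [[0.428, 0.072, 0.142], [0.442, 0.108, 0.145]]
wrist 3953 [0.444 0.09  0.142] [-0.2   0.98 -0.04] [[0.432, 0.068, 0.127], [0.452, 0.114, 0.144]]
```

>>> drive_tool(linear=[[0,0,-0.7],[0,0,-0.7],[0,0,-0.7],[0,0,-0.5],[0,0,-0.3]], twist=[[0,0,0],[0,0,0],[0,0,0],[0,0,0],[0,0,0]])

```text
time_s: 21.55
eef_pos: [0.4528, 0.0237, 0.0105]
eef_rot: [-0.0, 0.995, 0.097, -0.001]
wrist_force: [0.3, 0.3, -0.8]
opening: 0.0019
finger_force: 88.1
```

>>> drive_tool(linear=[[0,0,-0.05],[0,0,-0.05],[0,0,0],[0,0,0],[0,0,0]], twist=[[0,0,0],[0,0,0],[0,0,0],[0,0,0],[0,0,0]])

```text
time_s: 22.05
eef_pos: [0.4543, 0.0234, 0.0095]
eef_rot: [0.0, 0.995, 0.097, 0.001]
wrist_force: [-0.3, -0.2, -1.6]
opening: 0.0021
finger_force: 88.1
```

>>> drive_tool(linear=[[0,0,0],[0,0,0],[0,0,0],[0,0,0],[0,0,0]], twist=[[0,0,0],[0,0,0],[0,0,0],[0,0,0],[0,0,0]], jaw=-0.42)

```text
time_s: 22.55
eef_pos: [0.4538, 0.0235, 0.0089]
eef_rot: [0.0, 0.995, 0.097, 0.0]
wrist_force: [0.2, -0.9, -0.5]
opening: 0.0247
finger_force: 0.0
```

>>> drive_tool(linear=[[0,0,0.5],[0,0,1],[0,0,1],[0,0,1],[0,0,1]], twist=[[0,0,0],[0,0,0],[0,0,0],[0,0,0],[0,0,0]])

```text
time_s: 23.05
eef_pos: [0.4535, 0.0236, 0.145]
eef_rot: [-0.0, 0.995, 0.097, -0.0]
wrist_force: [-0.2, -0.6, -0.1]
opening: 0.0249
finger_force: 0.0
```

```bash
cat > red.py <<'E'
from h import *
s,x,R=st();print(s['time_s'],x.round(4),s['opening'],s['wrist_force'].round(1),s['joint_positions'].round(2))
for nm in('top','scene','wrist'):
    im=grab(nm)
    C=cloud(im);h=cv2.cvtColor(im['color'],cv2.COLOR_RGB2HSV);q=((h[...,0]<8)|(h[...,0]>172))&(h[...,1]>120)&(h[...,2]>40)&(C[...,0]>.35)&(C[...,0]<.6)&(C[...,2]<.2)&(C[...,1]<.25)&(C[...,1]>-.1)
    if q.sum()>8:
        P=C[q];c=np.median(P,0);V=np.linalg.svd(P-P.mean(0),full_matrices=False)[2];print(nm,q.sum(),c.round(4),V[0].round(2),np.percentile(P,[3,97],axis=0).round(3).tolist())
E
python3 red.py
```

```text
23.05 [0.4535 0.0236 0.145 ] 0.024904963670055867 [-0.2 -0.6 -0.1] [-0.17 -0.17  2.15  0.    1.17  1.21]
top 190 [0.4385 0.0917 0.0387] [-0.17  0.97 -0.18] [[0.43, 0.072, 0.03], [0.45, 0.116, 0.045]]
scene 95 [0.439  0.0944 0.0392] [-0.19  0.96 -0.19] [[0.431, 0.074, 0.035], [0.45, 0.115, 0.044]]
wrist 941 [0.4433 0.0932 0.0377] [-0.21  0.96 -0.19] [[0.433, 0.072, 0.028], [0.454, 0.116, 0.043]]
```

```bash
cat >> h.py <<'E'
def lean(e,yawpz=101.5):
    e=np.radians(e);h=uv(yawpz);return frame(-np.cos(e)*h-np.sin(e)*Z,uv(yawpz-90))
A70=np.array([.4405,.0915,.0277])
E
python3 - <<'E'
from h import *
R=lean(55);z=R.apply([0,0,1]);t=A70+.050*z;print(t.round(4),z.round(3),R.apply([1,0,0]).round(2))
goto(t-.10*z,R);goto(t,R)
E
```

```text
[ 0.4462  0.0634 -0.0133] [ 0.114 -0.562 -0.819] [-0.16  0.8  -0.57]
t 23.2 pos [0.4555 0.0232 0.1463] shift mm [-20.7  96.4 -77.6] units [-0.69  3.21 -2.59] | turn deg [-32.5  21.8  87.2] units [-8.12  5.45 21.81]
t 23.2 pos [0.4555 0.0232 0.1463] shift mm [  -9.2   40.2 -159.6] units [-0.31  1.34 -5.32] | turn deg [-32.5  21.8  87.2] units [-8.12  5.45 21.81]
```

>>> drive_tool(linear=[[-0.03,0.16,0.3],[-0.03,0.16,0.3],[-0.03,0.16,0.2],[-0.03,0.16,0],[-0.03,0.16,0]], twist=[[-0.325,0.218,0.872],[-0.325,0.218,0.872],[-0.325,0.218,0.872],[-0.325,0.218,0.872],[-0.325,0.218,0.872]], jaw=0, grip_force=60)

```text
time_s: 23.7
eef_pos: [0.4491, 0.0483, 0.1676]
eef_rot: [0.053, 0.966, 0.249, -0.044]
wrist_force: [0.3, -0.5, -0.2]
opening: 0.0427
finger_force: 0.0
```

>>> drive_tool(linear=[[-0.03,0.16,0],[-0.03,0.16,0],[-0.03,0.16,0],[-0.03,0.16,0],[-0.03,0.16,0]], twist=[[-0.325,0.218,0.872],[-0.325,0.218,0.872],[-0.325,0.218,0.872],[-0.325,0.218,0.872],[-0.325,0.218,0.872]])

```text
time_s: 24.2
eef_pos: [0.4446, 0.0719, 0.1677]
eef_rot: [0.104, 0.91, 0.391, -0.086]
wrist_force: [-0.6, 0.8, 0.5]
opening: 0.0426
finger_force: 0.0
```

>>> drive_tool(linear=[[-0.03,0.16,0],[-0.03,0.16,0],[-0.03,0.16,0],[-0.03,0.16,0],[-0.03,0.16,0]], twist=[[-0.325,0.218,0.872],[-0.325,0.218,0.872],[-0.325,0.218,0.872],[-0.325,0.218,0.872],[-0.325,0.218,0.872]])

```text
time_s: 24.7
eef_pos: [0.4401, 0.0959, 0.1678]
eef_rot: [0.153, 0.829, 0.523, -0.125]
wrist_force: [-0.8, 0.7, -0.5]
opening: 0.0426
finger_force: 0.0
```

>>> drive_tool(linear=[[-0.03,0.16,0],[-0.03,0.16,0],[-0.03,0.16,0],[-0.03,0.16,0],[-0.03,0.16,0]], twist=[[-0.325,0.218,0.872],[-0.325,0.218,0.872],[-0.325,0.218,0.872],[-0.325,0.218,0.872],[-0.325,0.218,0.872]])

```text
time_s: 25.2
eef_pos: [0.4357, 0.12, 0.1678]
eef_rot: [0.197, 0.725, 0.64, -0.161]
wrist_force: [0.2, 0.1, -0.9]
opening: 0.0423
finger_force: 0.0
```

>>> drive_tool(linear=[[0,0,0],[0,0,0],[0,0,0],[0,0,0],[0,0,0]], twist=[[-0.325,0.218,0.872],[-0.325,0.218,0.872],[-0.325,0.218,0.872],[-0.325,0.218,0.872],[0,0,0]])

```text
time_s: 25.7
eef_pos: [0.435, 0.12, 0.1673]
eef_rot: [0.227, 0.628, 0.72, -0.187]
wrist_force: [-0.3, -0.0, -0.1]
opening: 0.0426
finger_force: 0.0
```

```bash
python3 red.py; python3 - <<'E'
from h import *
R=lean(55);z=R.apply([0,0,1]);t=A70+.050*z
goto(t-.06*z,R);goto(t,R)
E
```

```text
25.7 [0.435  0.12   0.1673] 0.0426064604342451 [-0.3 -0.  -0.1] [ 0.39 -0.04  2.08 -0.6   1.31  0.48]
top 197 [0.4386 0.0935 0.0383] [-0.19  0.97 -0.18] [[0.43, 0.072, 0.031], [0.45, 0.117, 0.044]]
scene 91 [0.4391 0.0941 0.0388] [-0.22  0.96 -0.16] [[0.431, 0.073, 0.034], [0.45, 0.116, 0.043]]
wrist 943 [0.4412 0.0967 0.0373] [-0.22  0.96 -0.18] [[0.431, 0.073, 0.032], [0.452, 0.117, 0.043]]
t 25.85 pos [0.4358 0.1197 0.168 ] shift mm [   3.5  -22.6 -132.1] units [ 0.12 -0.75 -4.4 ] | turn deg [-1.   0.9  3.6] units [-0.25  0.22  0.9 ]
t 25.85 pos [0.4358 0.1197 0.168 ] shift mm [  10.4  -56.3 -181.2] units [ 0.35 -1.88 -6.04] | turn deg [-1.   0.9  3.6] units [-0.25  0.22  0.9 ]
```

>>> drive_tool(linear=[[0.02,-0.15,-0.88],[0.02,-0.15,-0.88],[0.02,-0.15,-0.88],[0.03,-0.15,-0.88],[0.03,-0.15,-0.88]], twist=[[-0.25,0.22,0.9],[0,0,0],[0,0,0],[0,0,0],[0,0,0]])

```text
time_s: 26.35
eef_pos: [0.4399, 0.0968, 0.0352]
eef_rot: [0.233, 0.604, 0.738, -0.19]
wrist_force: [1.6, 0.1, 0.8]
opening: 0.0424
finger_force: 0.0
```

>>> drive_tool(linear=[[0.05,-0.28,-0.41],[0.06,-0.28,-0.41],[0.06,-0.28,-0.41],[0.06,-0.29,-0.41],[0,0,0]], twist=[[0,0,0],[0,0,0],[0,0,0],[0,0,0],[0,0,0]])

```text
time_s: 26.85
eef_pos: [0.4454, 0.0618, -0.0146]
eef_rot: [0.232, 0.604, 0.738, -0.192]
wrist_force: [-0.3, -1.0, 0.5]
opening: 0.0428
finger_force: 0.0
```

>>> drive_tool(linear=[[0,0,0],[0,0,0],[0,0,0],[0,0,0],[0,0,0]], twist=[[0,0,0],[0,0,0],[0,0,0],[0,0,0],[0,0,0]], jaw=-1)

```text
time_s: 27.35
eef_pos: [0.4466, 0.0631, -0.0121]
eef_rot: [0.234, 0.603, 0.738, -0.191]
wrist_force: [-1.6, -0.1, 6.3]
opening: 0.0175
finger_force: 58.9
```

>>> drive_tool(linear=[[0,0,0.1],[0,0,0.3],[0,0,0.5],[0,0,0.7],[0,0,0.7]], twist=[[0,0,0],[0,0,0],[0,0,0],[0,0,0],[0,0,0]])

```text
time_s: 27.85
eef_pos: [0.4459, 0.0635, 0.0561]
eef_rot: [0.232, 0.603, 0.739, -0.19]
wrist_force: [0.2, 0.5, -1.3]
opening: 0.0174
finger_force: 58.2
```

```bash
python3 red.py
```

```text
27.85 [0.4459 0.0635 0.0561] 0.017420720289319857 [ 0.2  0.5 -1.3] [ 0.28  0.09  2.19 -0.72  1.05  0.51]
top 183 [0.438  0.091  0.1091] [ 0.2  -0.67 -0.71] [[0.429, 0.071, 0.102], [0.448, 0.116, 0.156]]
scene 36 [0.4371 0.11   0.1085] [-0.85  0.44 -0.28] [[0.429, 0.101, 0.098], [0.445, 0.119, 0.11]]
wrist 2392 [0.4413 0.0989 0.1083] [-0.2   0.98 -0.07] [[0.431, 0.074, 0.104], [0.451, 0.117, 0.114]]
```

>>> drive_tool(linear=[[-0.036,0.242,0.28],[-0.036,0.242,0.28],[-0.036,0.242,0.28],[-0.036,0.242,0.28],[-0.036,0.242,0.28]], twist=[[0.957,0.195,0],[0.957,0.195,0],[0.957,0.195,0],[0.957,0.195,0],[0.957,0.195,0]])

```text
time_s: 28.5
eef_pos: [0.4399, 0.0998, 0.0964]
eef_rot: [0.102, 0.627, 0.768, -0.085]
wrist_force: [-0.1, 0.1, -1.5]
opening: 0.0169
finger_force: 58.4
```

>>> drive_tool(linear=[[-0.036,0.242,0.041],[-0.036,0.242,0.041],[-0.036,0.242,0.041],[-0.036,0.242,0.041],[-0.036,0.242,0.041]], twist=[[0.957,0.195,0],[0.957,0.195,0],[0.957,0.195,0],[0.957,0.195,0],[0.957,0.195,0]])

```text
time_s: 29.0
eef_pos: [0.4345, 0.1359, 0.1024]
eef_rot: [-0.029, 0.632, 0.774, 0.022]
wrist_force: [-0.1, -0.3, -1.5]
opening: 0.017
finger_force: 58.4
```

>>> drive_tool(linear=[[-0.036,0.242,0.041],[-0.036,0.242,0.041],[-0.036,0.242,0.041],[-0.036,0.242,0.041],[-0.036,0.242,0.041]], twist=[[0.957,0.195,0],[0.957,0.195,0],[0.957,0.195,0],[0.957,0.195,0],[0.957,0.195,0]])

```text
time_s: 29.5
eef_pos: [0.4292, 0.1721, 0.1085]
eef_rot: [-0.16, 0.619, 0.758, 0.129]
wrist_force: [0.2, -0.7, -0.4]
opening: 0.017
finger_force: 58.4
```

```bash
python3 red.py; python3 - <<'E'
from h import *
goto([.4220,.223,.119],lean(180-55-86+0)if 0 else Ro.from_rotvec(np.radians(86)*uv(11.5))*lean(55))
im=load('top');C=cloud(im)
m=(C[...,0]>.3)&(C[...,1]>-.3)&(C[...,1]<.2)&(C[...,2]>.2)&(C[...,2]<.7)&(C[...,0]<.6);m[:, 430:]=0
P=C[m]
for lo in np.arange(.3,.6,.05):
    q=P[(P[:,0]>=lo)&(P[:,0]<lo+.05)]
    if len(q)>5:print('x',lo.round(2),len(q),np.percentile(q,[1,99],axis=0).round(3).tolist())
E
```

```text
29.5 [0.4292 0.1721 0.1085] 0.01698052942211571 [ 0.2 -0.7 -0.4] [-0.09 -0.08  2.19  0.43  1.2  -0.48]
scene 14 [0.4298 0.1636 0.1543] [ 0.62 -0.42 -0.66] [[0.422, 0.158, 0.147], [0.434, 0.167, 0.16]]
wrist 2352 [0.434  0.1478 0.1635] [-0.14  0.67  0.73] [[0.425, 0.13, 0.144], [0.443, 0.161, 0.177]]
t 29.65 pos [0.4291 0.1714 0.1081] shift mm [-7.1 51.6 10.9] units [-0.24  1.72  0.36] | turn deg [26.9  5.3  0. ] units [6.74 1.31 0.  ]
x 0.3 2816 [[0.3, 0.015, 0.431], [0.349, 0.121, 0.517]]
x 0.35 3169 [[0.351, 0.004, 0.211], [0.399, 0.132, 0.482]]
x 0.4 3200 [[0.4, -0.001, 0.215], [0.45, 0.142, 0.464]]
x 0.45 2024 [[0.45, -0.002, 0.207], [0.498, 0.15, 0.437]]
x 0.5 21 [[0.5, 0.093, 0.225], [0.504, 0.125, 0.404]]
x 0.55 110 [[0.584, -0.071, 0.297], [0.6, 0.008, 0.576]]
```

>>> drive_tool(linear=[[-0.04,0.27,0.09],[-0.04,0.27,0.09],[-0.04,0.27,0.09],[-0.04,0.27,0.09],[-0.04,0.27,0.09]], twist=[[0.92,0.187,0],[0.92,0.187,0],[0.92,0.187,0],[0.92,0.187,0],[0.92,0.187,0]])

```text
time_s: 30.15
eef_pos: [0.4237, 0.2128, 0.123]
eef_rot: [-0.28, 0.59, 0.722, 0.228]
wrist_force: [0.3, 0.8, -1.3]
opening: 0.0165
finger_force: 58.5
```

>>> drive_tool(linear=[[-0.04,0.27,0.09],[-0.04,0.27,0.09],[-0.04,0.27,0.09],[0,0,0],[0,0,0]], twist=[[0.92,0.187,0],[0.92,0.187,0],[0.92,0.187,0],[0,0,0],[0,0,0]])

```text
time_s: 30.65
eef_pos: [0.4201, 0.2367, 0.1309]
eef_rot: [-0.349, 0.565, 0.692, 0.284]
wrist_force: [-0.3, -0.1, -1.8]
opening: 0.0174
finger_force: 58.5
```

```bash
python3 red.py; python3 - <<'E'
from h import *
s,x,R=st();z=R.apply([0,0,1]);print('z',z.round(3),'G',(x-.05*z).round(4))
for nm in('scene','top'):
    im=load(nm);C=cloud(im);h=cv2.cvtColor(im['color'],cv2.COLOR_RGB2HSV)
    m=(C[...,0]>.37)&(C[...,0]<.49)&(C[...,1]>.12)&(C[...,1]<.26)&(C[...,2]>.01)&(C[...,2]<.2)&(h[...,1]<50)&(h[...,2]>80)
    P=C[m];print(nm,m.sum(), np.percentile(P,[1,50,99],axis=0).round(3).tolist() if len(P) else '')
    for lo in np.arange(.01,.15,.01):
        q=P[(P[:,2]>=lo)&(P[:,2]<lo+.01)]
        if len(q)>2:print(round(lo,2),len(q),q.min(0).round(3),q.max(0).round(3))
E
```

```text
30.65 [0.4201 0.2367 0.1309] 0.017379639609302677 [-0.3 -0.1 -1.8] [-0.2   0.06  2.2   0.85  1.43 -0.77]
scene 124 [0.4242 0.2056 0.1633] [-0.07  0.2   0.98] [[0.417, 0.197, 0.139], [0.433, 0.212, 0.182]]
wrist 2350 [0.4303 0.1891 0.1673] [-0.05  0.22  0.97] [[0.422, 0.183, 0.142], [0.438, 0.194, 0.186]]
z [-0.161  0.788 -0.594] G [0.4287 0.1974 0.1615]
scene 1182 [[0.371, 0.137, 0.015], [0.403, 0.196, 0.118], [0.472, 0.259, 0.197]]
0.01 26 [0.37  0.241 0.01 ] [0.376 0.26  0.02 ]
0.02 33 [0.371 0.235 0.02 ] [0.377 0.259 0.029]
0.03 40 [0.37  0.234 0.03 ] [0.376 0.259 0.04 ]
0.04 79 [0.371 0.227 0.04 ] [0.47  0.259 0.05 ]
0.05 113 [0.371 0.238 0.05 ] [0.469 0.26  0.06 ]
0.06 13 [0.371 0.256 0.06 ] [0.407 0.26  0.063]
0.08 8 [0.4   0.195 0.089] [0.445 0.208 0.089]
0.09 142 [0.392 0.155 0.09 ] [0.461 0.21  0.1  ]
0.1 84 [0.392 0.15  0.1  ] [0.459 0.201 0.11 ]
0.11 68 [0.392 0.152 0.11 ] [0.405 0.202 0.12 ]
0.12 86 [0.391 0.157 0.12 ] [0.439 0.207 0.13 ]
0.13 216 [0.392 0.157 0.13 ] [0.444 0.207 0.14 ]
0.14 16 [0.401 0.158 0.14 ] [0.425 0.196 0.149]
top 989 [[0.371, 0.148, 0.044], [0.413, 0.239, 0.057], [0.486, 0.26, 0.196]]
0.04 202 [0.372 0.232 0.043] [0.489 0.259 0.05 ]
0.05 327 [0.371 0.234 0.05 ] [0.489 0.26  0.06 ]
0.06 20 [0.371 0.252 0.06 ] [0.41  0.26  0.065]
0.09 19 [0.39  0.164 0.09 ] [0.452 0.196 0.1  ]
0.1 38 [0.391 0.162 0.1  ] [0.454 0.195 0.11 ]
0.11 8 [0.39  0.171 0.113] [0.397 0.199 0.12 ]
0.12 23 [0.389 0.168 0.121] [0.405 0.207 0.13 ]
0.13 138 [0.39  0.172 0.13 ] [0.44  0.205 0.14 ]
0.14 10 [0.396 0.172 0.14 ] [0.439 0.184 0.143]
```

>>> drive_tool(linear=[[0,0,-0.7],[0,0,-0.7],[0,0,-0.7],[0,0,-0.5],[0,0,-0.1]], twist=[[0,0,0],[0,0,0],[0,0,0],[0,0,0],[0,0,0]], grip_force=30)

```text
time_s: 31.3
eef_pos: [0.4195, 0.2369, 0.0493]
eef_rot: [-0.35, 0.565, 0.691, 0.284]
wrist_force: [0.1, 1.1, -0.9]
opening: 0.0171
finger_force: 58.5
```

>>> drive_tool(linear=[[0,0,-0.05],[0,0,-0.05],[0,0,-0.05],[0,0,0],[0,0,0]], twist=[[0,0,0],[0,0,0],[0,0,0],[0,0,0],[0,0,0]])

```text
time_s: 31.8
eef_pos: [0.4207, 0.2368, 0.0464]
eef_rot: [-0.349, 0.564, 0.691, 0.286]
wrist_force: [-0.8, 0.4, -0.5]
opening: 0.017
finger_force: 58.5
```

>>> drive_tool(linear=[[0,0,-0.05],[0,0,-0.05],[0,0,-0.04],[0,0,0],[0,0,0]], twist=[[0,0,0],[0,0,0],[0,0,0],[0,0,0],[0,0,0]], jaw=-1, grip_force=25)

```text
time_s: 32.3
eef_pos: [0.4213, 0.2374, 0.0449]
eef_rot: [-0.351, 0.563, 0.691, 0.287]
wrist_force: [-3.3, -2.2, 11.8]
opening: 0.017
finger_force: 52.3
```

```bash
cat > low.py <<'E'
from h import *
s,x,R=st();print(s['time_s'],x.round(4),s['wrist_force'].round(1),s['finger_force'])
im=grab('scene');C=cloud(im);h=cv2.cvtColor(im['color'],cv2.COLOR_RGB2HSV)
m=(C[...,0]>.38)&(C[...,0]<.49)&(C[...,1]>.14)&(C[...,1]<.222)&(C[...,2]>.003)&(C[...,2]<.06)
P=C[m]
for lo in np.arange(.003,.05,.003):
    q=P[(P[:,2]>=lo)&(P[:,2]<lo+.003)]
    if len(q)>2:print(round(lo,3),len(q),q.min(0).round(3),q.max(0).round(3))
E
python3 low.py
```

```text
32.3 [0.4213 0.2374 0.0449] [-3.3 -2.2 11.8] 52.269198161490635
0.003 22 [0.394 0.159 0.003] [0.465 0.201 0.006]
0.006 18 [0.395 0.172 0.006] [0.415 0.2   0.009]
0.009 13 [0.395 0.163 0.009] [0.403 0.198 0.012]
0.012 17 [0.394 0.155 0.012] [0.405 0.2   0.015]
0.015 21 [0.393 0.154 0.015] [0.404 0.2   0.018]
0.018 19 [0.393 0.152 0.018] [0.405 0.201 0.021]
0.021 18 [0.394 0.152 0.021] [0.406 0.201 0.024]
0.024 20 [0.393 0.152 0.024] [0.406 0.202 0.027]
0.027 19 [0.392 0.157 0.027] [0.404 0.203 0.03 ]
0.03 19 [0.393 0.159 0.03 ] [0.404 0.205 0.033]
0.033 20 [0.393 0.157 0.033] [0.404 0.204 0.036]
0.036 19 [0.394 0.157 0.036] [0.405 0.205 0.039]
0.039 22 [0.393 0.158 0.039] [0.433 0.207 0.042]
0.042 43 [0.392 0.159 0.042] [0.44  0.209 0.045]
0.045 85 [0.394 0.157 0.045] [0.445 0.208 0.048]
0.048 66 [0.395 0.162 0.048] [0.442 0.206 0.051]
```

>>> drive_tool(linear=[[0,0,0.03],[0,0,0],[0,0,0],[0,0,0],[0,0,0]], twist=[[0,0,0],[0,0,0],[0,0,0],[0,0,0],[0,0,0]], jaw=-0.2)

```text
time_s: 32.85
eef_pos: [0.4202, 0.2369, 0.0425]
eef_rot: [-0.35, 0.564, 0.691, 0.285]
wrist_force: [-0.3, 0.2, 0.3]
opening: 0.034
finger_force: 0.0
```

```bash
python3 low.py | head -8; python3 red.py
```

```text
32.85 [0.4202 0.2369 0.0425] [-0.3  0.2  0.3] 0.0
0.003 68 [0.39  0.148 0.003] [0.487 0.222 0.006]
0.006 29 [0.395 0.152 0.006] [0.46  0.199 0.009]
0.009 22 [0.395 0.148 0.009] [0.407 0.198 0.012]
0.012 23 [0.395 0.149 0.012] [0.406 0.198 0.015]
0.015 17 [0.396 0.149 0.015] [0.406 0.197 0.018]
0.018 21 [0.396 0.149 0.018] [0.406 0.198 0.021]
0.021 19 [0.395 0.148 0.021] [0.407 0.199 0.024]
32.9 [0.4203 0.2369 0.0426] 0.03406839983850867 [ 0.6 -0.5  0.2] [-0.2   0.25  2.21  0.88  1.31 -0.92]
scene 122 [0.4308 0.1896 0.0808] [-0.5   0.26  0.83] [[0.423, 0.179, 0.05], [0.448, 0.192, 0.095]]
wrist 876 [0.4348 0.1715 0.0719] [ 0.01  0.01 -1.  ] [[0.427, 0.17, 0.049], [0.442, 0.174, 0.088]]
```

>>> drive_tool(linear=[[0,0,0.3],[0,0,0.6],[0,0,0.7],[0,0,0.7],[0,0,0.7]], twist=[[0,0,0],[0,0,0],[0,0,0],[0,0,0],[0,0,0]], jaw=0.3)

```text
time_s: 33.55
eef_pos: [0.4203, 0.2368, 0.1341]
eef_rot: [-0.349, 0.564, 0.691, 0.285]
wrist_force: [-0.1, -0.1, -0.9]
opening: 0.0555
finger_force: 0.0
```

```bash
python3 red.py; python3 - <<'E'
from h import *
goto([.4345,.183,.110],lean(90))
E
```

```text
33.55 [0.4203 0.2368 0.1341] 0.05545363858260574 [-0.1 -0.1 -0.9] [-0.2   0.06  2.2   0.85  1.44 -0.77]
scene 175 [0.4275 0.1887 0.0741] [-0.69  0.48  0.54] [[0.423, 0.173, 0.05], [0.441, 0.192, 0.094]]
t 33.7 pos [0.4214 0.2366 0.1341] shift mm [ 13.1 -53.6 -24.1] units [ 0.44 -1.79 -0.8 ] | turn deg [-52.5 -10.5  -0.1] units [-13.12  -2.62  -0.04]
```

>>> drive_tool(linear=[[0.03,-0.13,0],[0.03,-0.13,0],[0.03,-0.13,0],[0.03,-0.13,0],[0.03,-0.13,0]], twist=[[-0.938,-0.187,0],[-0.938,-0.187,0],[-0.938,-0.187,0],[-0.938,-0.187,0],[-0.938,-0.187,0]])

```text
time_s: 34.2
eef_pos: [0.4242, 0.217, 0.1315]
eef_rot: [-0.23, 0.605, 0.74, 0.186]
wrist_force: [-0.2, 0.9, -1.2]
opening: 0.0556
finger_force: 0.0
```

>>> drive_tool(linear=[[0.03,-0.13,0],[0.03,-0.13,0],[0.03,-0.13,0],[0.03,-0.13,0],[0.03,-0.13,0]], twist=[[-0.938,-0.187,0],[-0.938,-0.187,0],[-0.938,-0.187,0],[-0.938,-0.187,0],[-0.938,-0.187,0]])

```text
time_s: 34.7
eef_pos: [0.4287, 0.1975, 0.1315]
eef_rot: [-0.104, 0.627, 0.767, 0.082]
wrist_force: [-0.1, -0.7, -0.5]
opening: 0.0554
finger_force: 0.0
```

>>> drive_tool(linear=[[0.03,-0.13,0],[0.03,-0.13,0],[0.03,-0.13,-0.2],[0.03,-0.13,-0.3],[0,0,-0.3]], twist=[[-0.938,-0.187,0],[-0.938,-0.187,0],[-0.938,-0.187,0],[-0.938,-0.187,0],[0,0,0]])

```text
time_s: 35.2
eef_pos: [0.432, 0.183, 0.1073]
eef_rot: [-0.002, 0.632, 0.775, -0.002]
wrist_force: [-0.6, -0.4, -0.0]
opening: 0.0556
finger_force: 0.0
```

```bash
python3 red.py; python3 - <<'E'
from h import *
goto([.4345,.183,.016],lean(90))
w=load('wrist');C=cloud(w);col=w['color'].astype(int)
m=(C[...,2]>.092)&(C[...,2]<.108)&(abs(C[...,0]-.4345)<.03)&(abs(C[...,1]-.183)<.03)
P=C[m];print('endplate',m.sum(),P.mean(0).round(4),P.min(0).round(4),P.max(0).round(4))
if m.sum()>20:
    r=cv2.minAreaRect((P[:,:2]*1000).astype(np.float32));print(r)
t=load('top');C=cloud(t);m=(C[...,2]>.002)&(C[...,2]<.12)&(abs(C[...,0]-.4345)<.045)&(abs(C[...,1]-.183)<.04);P=C[m];print('topcam',m.sum())
for lo,hi in((.002,.012),(.035,.05),(.09,.11)):
    q=P[(P[:,2]>lo)&(P[:,2]<hi)]
    if len(q)>5:print(lo,len(q),cv2.minAreaRect((q[:,:2]*1000).astype(np.float32)))
E
```

```text
35.2 [0.432  0.183  0.1073] 0.05563936893220027 [-0.6 -0.4 -0. ] [ 0.18 -0.08  2.14  0.    1.09 -0.02]
scene 185 [0.4267 0.1888 0.0749] [-0.71  0.49  0.51] [[0.422, 0.173, 0.049], [0.442, 0.192, 0.095]]
wrist 448 [0.4304 0.1927 0.0714] [ 0.02  0.   -1.  ] [[0.422, 0.19, 0.048], [0.439, 0.194, 0.09]]
t 35.35 pos [0.4317 0.182  0.107 ] shift mm [  2.8   1.  -91. ] units [ 0.09  0.03 -3.03] | turn deg [-0.  -0.4  0.1] units [-0.01 -0.11  0.01]
endplate 1284 [0.4321 0.1831 0.0998] [0.4196 0.1683 0.0968] [0.4451 0.197  0.102 ]
((432.29412841796875, 182.59414672851562), (21.497411727905273, 25.75704002380371), 10.879243850708008)
topcam 12
0.002 12 ((435.9678955078125, 183.76283264160156), (10.738529205322266, 78.65584564208984), 9.10750675201416)
```

>>> drive_tool(linear=[[0.02,0.02,-0.7],[0,0,-0.7],[0,0,-0.7],[0,0,-0.6],[0,0,-0.33]], twist=[[0,0,0],[0,0,0],[0,0,0],[0,0,0],[0,0,0]])

```text
time_s: 35.85
eef_pos: [0.4328, 0.1821, 0.0163]
eef_rot: [-0.003, 0.634, 0.774, -0.002]
wrist_force: [0.4, 0.2, -0.6]
opening: 0.0558
finger_force: 0.0
```

>>> drive_tool(linear=[[0,0,0],[0,0,0],[0,0,0],[0,0,0],[0,0,0]], twist=[[0,0,0],[0,0,0],[0,0,0],[0,0,0],[0,0,0]], jaw=-1, grip_force=110)

```text
time_s: 36.35
eef_pos: [0.4343, 0.1829, 0.0187]
eef_rot: [-0.001, 0.633, 0.774, -0.0]
wrist_force: [-0.6, -0.2, 1.4]
opening: 0.0172
finger_force: 103.9
```

```bash
cat > kn.py <<'E'
from h import *
s,x,R=st();print(s['time_s'],x.round(4),s['opening'],s['finger_force'],s['wrist_force'].round(1),'yaw y',np.degrees(np.arctan2(*R.apply([0,1,0])[[1,0]])))
w=grab('wrist')
# camera in tool from current pose, re-applied to pose of picture i
Rct=w['R']@R.as_matrix(); tct=w['R']@x+w['t']       # X_cam = Rct*X_tool + tct
q=np.array([-0.179,0.633,0.738,0.152]);Ri=Ro.from_quat([q[1],q[2],q[3],q[0]]);xi=np.array([.4675,.1914,.1441])
im=dict(w);im['R']=Rct@Ri.as_matrix().T;im['t']=tct-im['R']@xi
c=cv2.imread('pics/i.png').astype(int);m=np.zeros(c.shape[:2],np.uint8);m[95:165,250:322]=1
k=((c.sum(-1)<130)&(m>0)).astype(np.uint8);k=cv2.morphologyEx(k,cv2.MORPH_OPEN,np.ones((7,7)))
cn=max(cv2.findContours(k,0,1)[0],key=cv2.contourArea);el=cv2.fitEllipse(cn);print(el, 'pred',proj(im,F+.028*n),proj(im,F+.008*n))
o,d=ray(im,*el[0])
for h in(.008,.018,.028):
    X=o+d*(((F+h*n-o)@n)/(d@n));e=X-h*n-F;print(h,'err u,lat mm',1e3*(e@u),1e3*(e@yl))
E
python3 kn.py
```

```text
36.35 [0.4343 0.1829 0.0187] 0.017214477304600642 103.88389142230153 [-0.6 -0.2  1.4] yaw y 11.440251107516588
((285.6305847167969, 130.43661499023438), (55.393714904785156, 57.28941345214844), 7.418326377868652) pred [281.52982532 129.41702965] [281.48851244 127.68557635]
0.008 err u,lat mm -2.3440954878406965 -3.6166925518122963
0.018 err u,lat mm -1.5789335368722344 -3.473459304233845
0.028 err u,lat mm -0.8137715859037997 -3.3302260566552757
```

```bash
cat >> h.py <<'E'
F=F-.0012*u-.0034*yl
OFF=.0187
Rp=frame(-n,u)
def panel(h,s,lat=0): return F+(h+OFF)*n+s*u+lat*yl
def rel():
    s,x,R=st();d=x+OFF*R.apply([0,0,1])-F;f=s['wrist_force'];print('t',round(float(s['time_s']),2),'h,s,lat mm',(1e3*np.array([d@n,d@u,d@yl])).round(1),'F n,u,lat',np.round([f@n,f@u,f@yl],1),'open',round(float(s['opening']),4),'rot err',(Rp*R.inv()).as_rotvec(degrees=True).round(1))
E
python3 - <<'E'
from h import *
goto(panel(.03,-.064),Rp);rel();print('dirs per mm units n,u,lat',(n/30).round(4),(u/30).round(4),(yl/30).round(4))
E
```

```text
t 36.4 pos [0.4344 0.1829 0.0187] shift mm [33.8 32.4 66.9] units [1.13 1.08 2.23] | turn deg [ 24.5 -17.1  85.6] units [ 6.12 -4.28 21.39]
t 36.4 h,s,lat mm [ -15.4 -126.8   38.4] F n,u,lat [ 2.7  0.2 -0.9] open 0.0172 rot err [ 24.5 -17.1  85.6]
dirs per mm units n,u,lat [ 0.0023 -0.015   0.0297] [-0.0045  0.0294  0.0151] [-0.0329 -0.0051  0.    ]
```

>>> drive_tool(linear=[[0,0,0.4],[0,0,0.6],[0,0,0.7],[0,0,0.7],[0,0,0.6]], twist=[[0,0,0],[0.266,-0.186,0.93],[0.266,-0.186,0.93],[0.266,-0.186,0.93],[0.266,-0.186,0.93]])

```text
time_s: 36.9
eef_pos: [0.4337, 0.183, 0.1096]
eef_rot: [-0.004, 0.526, 0.85, 0.045]
wrist_force: [0.6, 0.3, -1.3]
opening: 0.0169
finger_force: 103.8
```

>>> drive_tool(linear=[[0.075,0.072,0],[0.075,0.072,0],[0.075,0.072,0],[0.075,0.072,0],[0.075,0.072,0]], twist=[[0.266,-0.186,0.93],[0.266,-0.186,0.93],[0.266,-0.186,0.93],[0.266,-0.186,0.93],[0.266,-0.186,0.93]])

```text
time_s: 37.4
eef_pos: [0.4447, 0.1938, 0.1085]
eef_rot: [-0.009, 0.379, 0.92, 0.099]
wrist_force: [0.7, -0.6, -0.9]
opening: 0.0173
finger_force: 103.8
```

>>> drive_tool(linear=[[0.075,0.072,0],[0.075,0.072,0],[0.075,0.072,0],[0.075,0.072,0],[0.075,0.072,0]], twist=[[0.266,-0.186,0.93],[0.266,-0.186,0.93],[0.266,-0.186,0.93],[0.266,-0.186,0.93],[0.266,-0.186,0.93]])

```text
time_s: 37.9
eef_pos: [0.456, 0.2045, 0.1085]
eef_rot: [-0.012, 0.221, 0.963, 0.151]
wrist_force: [-0.7, 0.3, -0.0]
opening: 0.017
finger_force: 103.8
```

>>> drive_tool(linear=[[0.075,0.072,0],[0.075,0.072,0],[0.075,0.072,0],[0.075,0.072,0],[0.075,0.072,0]], twist=[[0.266,-0.186,0.93],[0.266,-0.186,0.93],[0.266,-0.186,0.93],[0.266,-0.186,0.93],[0.266,-0.186,0.93]])

```text
time_s: 38.4
eef_pos: [0.4673, 0.2153, 0.1085]
eef_rot: [-0.016, 0.057, 0.978, 0.198]
wrist_force: [0.2, -0.4, -1.5]
opening: 0.0171
finger_force: 103.8
```

>>> drive_tool(linear=[[0,0,-0.2],[0,0,-0.2],[0,0,-0.2],[0,0,-0.17],[0,0,0]], twist=[[0.266,-0.186,0.93],[0.266,-0.186,0.93],[0.266,-0.186,0.93],[0.25,-0.17,0.8],[0,0,0]])

```text
time_s: 38.9
eef_pos: [0.467, 0.2149, 0.0843]
eef_rot: [-0.018, -0.07, 0.97, 0.231]
wrist_force: [0.1, -0.0, -1.1]
opening: 0.017
finger_force: 103.8
```

```bash
cat > chk.py <<'E'
from h import *
rel();s,x,R=st()
P=x+OFF*R.apply([0,0,1])
w=grab('wrist');C=cloud(w)
# world -> panel coords
D=C-F;H=D@n;S=D@u;L=D@yl
col=w['color'].astype(int).sum(-1);hsv=cv2.cvtColor(w['color'],cv2.COLOR_RGB2HSV)
k=(H>.024)&(H<.032)&(abs(S)<.03)&(abs(L)<.035)&(col<200)
if k.sum()>30: print('knob top n',k.sum(),'mid S,L mm',[round(1e3*(a[k].min()+a[k].max())/2,1) for a in(S,L)],'H',(np.median(H[k])*1e3).round(1),'ext',[(round(1e3*a[k].min(),1),round(1e3*a[k].max(),1)) for a in(S,L)])
# puller steel in puller coords
E=C-P;px=R.apply([0,1,0]);py=R.apply([1,0,0]);pz=-R.apply([0,0,1])
a,b,c=E@px,E@py,E@pz
m=(abs(b)<.032)&(a>-.04)&(a<.032)&(c<.012)&(c>-.008)&(hsv[...,1]<60)&(col>250)
print('fork pts',m.sum(),[np.percentile(v[m],[1,50,99]).round(4).tolist() for v in(a,b,c)] if m.sum()>10 else '')
m=(abs(b)<.032)&(abs(a)<.04)&(c<.106)&(c>.085);print('endplate',m.sum(),[np.percentile(v[m],[1,50,99]).round(4).tolist() for v in(a,b,c)] if m.sum()>10 else '')
m=(abs(H)<.004)&(S<.05)&(S>-.055)&(abs(L)<.07);print('panel H mm',np.percentile(H[m],[10,50,90]).round(4)*1e3)
E
python3 chk.py; python3 - <<'E'
from h import *
goto(panel(.03,-.064),Rp)
E
```

```text
t 38.9 h,s,lat mm [ 29.  -64.9   1.2] F n,u,lat [-1.  -0.5 -0.1] open 0.017 rot err [ 0.2 -0.2  0.5]
knob top n 2719 mid S,L mm [np.float64(-2.2), np.float64(-0.1)] H 26.8 ext [(np.float64(-24.0), np.float64(19.5)), (np.float64(-21.1), np.float64(21.0))]
fork pts 1537 [[-0.0286, -0.008, 0.0249], [-0.0209, 0.0183, 0.0241], [0.0021, 0.0037, 0.0104]]
endplate 6491 [[-0.0335, 0.0003, 0.0341], [-0.012, 0.0078, 0.0138], [0.0855, 0.0997, 0.1058]]
panel H mm [-1.1 -0.3  0.6]
t 38.95 pos [0.4672 0.2151 0.0848] shift mm [0.9 0.3 0.8] units [0.03 0.01 0.03] | turn deg [ 0.2 -0.1  0.6] units [ 0.05 -0.03  0.15]
```

>>> drive_tool(linear=[[0.01,0.1,-0.22],[0.02,0.1,-0.22],[0.0,0.1,-0.2],[-0.01,0.07,-0.11],[-0.01,0.02,-0.04]], twist=[[0.05,-0.03,0.15],[0,0,0],[0,0,0],[0,0,0],[0,0,0]])

```text
time_s: 39.45
eef_pos: [0.467, 0.2273, 0.0603]
eef_rot: [-0.018, -0.075, 0.969, 0.233]
wrist_force: [0.3, -0.5, -0.8]
opening: 0.017
finger_force: 103.8
```

>>> drive_tool(linear=[[0,0,0],[0,0,0],[0,0,0],[0,0,0],[0,0,0]], twist=[[0,0,0],[0,0,0],[0,0,0],[0,0,0],[0,0,0]])

```text
time_s: 39.95
eef_pos: [0.4678, 0.2268, 0.0612]
eef_rot: [-0.018, -0.075, 0.969, 0.233]
wrist_force: [-0.1, -0.2, -0.5]
opening: 0.0167
finger_force: 103.8
```

```bash
python3 chk.py; python3 - <<'E'
from h import *
goto(panel(.0018,-.064),Rp);goto(panel(.0018,.0015),Rp)
E
```

```text
t 39.95 h,s,lat mm [  3.1 -64.9  -1.5] F n,u,lat [-0.4 -0.4  0.1] open 0.0167 rot err [-0.   0.1 -0.1]
knob top n 3415 mid S,L mm [np.float64(-2.3), np.float64(-0.1)] H 26.8 ext [(np.float64(-23.8), np.float64(19.2)), (np.float64(-21.8), np.float64(21.5))]
fork pts 3267 [[-0.0283, 0.016, 0.0317], [-0.0247, 0.0158, 0.0314], [-0.005, -0.0026, 0.0078]]
endplate 6510 [[-0.0342, 0.0003, 0.0345], [-0.0119, 0.008, 0.0138], [0.0854, 0.0997, 0.1058]]
panel H mm [-1.2 -0.3  0.6]
t 40.0 pos [0.4678 0.2269 0.0612] shift mm [-1.6  1.2 -0.7] units [-0.05  0.04 -0.02] | turn deg [-0.   0.1 -0.1] units [-0.01  0.01 -0.02]
t 40.0 pos [0.4678 0.2269 0.0612] shift mm [-10.6  58.8  29. ] units [-0.35  1.96  0.97] | turn deg [-0.   0.1 -0.1] units [-0.01  0.01 -0.02]
```

>>> drive_tool(linear=[[-0.05,0.04,-0.02],[-0.05,0.33,0.17],[-0.05,0.33,0.17],[-0.05,0.33,0.17],[-0.05,0.33,0.17]], twist=[[0,0,0],[0,0,0],[0,0,0],[0,0,0],[0,0,0]])

```text
time_s: 40.5
eef_pos: [0.46, 0.2689, 0.0816]
eef_rot: [-0.018, -0.076, 0.969, 0.233]
wrist_force: [0.6, -0.1, -1.8]
opening: 0.0175
finger_force: 103.8
```

```bash
python3 -c "
from h import *
rel();goto(panel(.0018,.0015),Rp)"
```

```text
t 40.5 h,s,lat mm [  1.8 -17.6  -0.2] F n,u,lat [-1.5 -0.9 -0.5] open 0.0175 rot err [-0.   0.1 -0.1]
t 40.5 pos [0.46   0.2689 0.0816] shift mm [-2.8 16.8  8.6] units [-0.09  0.56  0.29] | turn deg [-0.   0.1 -0.1] units [-0.01  0.02 -0.03]
```

>>> drive_tool(linear=[[-0.022,0.147,0.075],[-0.022,0.147,0.075],[-0.022,0.147,0.075],[-0.022,0.147,0.075],[0,0,0]], twist=[[0,0,0],[0,0,0],[0,0,0],[0,0,0],[0,0,0]])

```text
time_s: 41.0
eef_pos: [0.4576, 0.2857, 0.0901]
eef_rot: [-0.018, -0.075, 0.969, 0.233]
wrist_force: [-0.1, 0.4, -1.5]
opening: 0.0169
finger_force: 103.8
```

```bash
python3 -c "
from h import *
rel();goto(panel(.0018,.0015),Rp)"; python3 chk.py
```

```text
t 41.0 h,s,lat mm [ 1.7  1.4 -0.3] F n,u,lat [-1.5 -0.3 -0. ] open 0.0169 rot err [-0.   0.1 -0.1]
t 41.0 pos [0.4576 0.2857 0.0901] shift mm [-0.3 -0.   0.1] units [-0.01 -0.    0.  ] | turn deg [-0.   0.1 -0.1] units [-0.01  0.01 -0.02]
t 41.0 h,s,lat mm [ 1.7  1.4 -0.3] F n,u,lat [-1.5 -0.3 -0. ] open 0.0169 rot err [-0.   0.1 -0.1]
knob top n 923 mid S,L mm [np.float64(-3.5), np.float64(10.4)] H 26.7 ext [(np.float64(-26.8), np.float64(19.9)), (np.float64(-0.4), np.float64(21.3))]
fork pts 2957 [[-0.0392, 0.0147, 0.0318], [-0.0246, 0.0232, 0.0319], [-0.0033, -0.0017, 0.0048]]
endplate 6488 [[-0.0338, 0.0003, 0.0341], [-0.012, 0.0078, 0.0137], [0.0854, 0.0997, 0.1058]]
panel H mm [-1.2 -0.3  0.6]
```

>>> drive_tool(linear=[[0.005,-0.03,0.06],[0.005,-0.03,0.06],[0.005,-0.03,0.06],[0.005,-0.03,0.06],[0.005,-0.03,0.06]], twist=[[0,0,0],[0,0,0],[0,0,0],[0,0,0],[0,0,0]])

```text
time_s: 41.55
eef_pos: [0.458, 0.2806, 0.0987]
eef_rot: [-0.018, -0.075, 0.969, 0.233]
wrist_force: [0.2, 0.2, -1.9]
opening: 0.0171
finger_force: 104.9
```

>>> drive_tool(linear=[[0.005,-0.03,0.06],[0.005,-0.03,0.06],[0.005,-0.03,0.06],[0.005,-0.03,0.06],[0.005,-0.03,0.06]], twist=[[0,0,0],[0,0,0],[0,0,0],[0,0,0],[0,0,0]])

```text
time_s: 42.05
eef_pos: [0.4591, 0.2762, 0.1081]
eef_rot: [-0.018, -0.075, 0.969, 0.233]
wrist_force: [0.2, -0.3, -2.3]
opening: 0.0175
finger_force: 104.9
```

```bash
python3 chk.py
```

```text
t 42.05 h,s,lat mm [22.1  1.1 -0.4] F n,u,lat [-1.9 -1.3 -0.1] open 0.0175 rot err [-0.   0.  -0.1]
knob top n 508 mid S,L mm [np.float64(-2.3), np.float64(7.9)] H 30.5 ext [(np.float64(-27.5), np.float64(22.9)), (np.float64(-8.5), np.float64(24.3))]
fork pts 652 [[-0.0279, 0.0119, 0.0254], [-0.0225, 0.02, 0.0242], [0.0019, 0.0036, 0.0055]]
endplate 6493 [[-0.0338, 0.0003, 0.0344], [-0.0121, 0.0078, 0.0137], [0.0854, 0.0997, 0.1058]]
panel H mm [-1.2 -0.3  0.5]
```

>>> drive_tool(linear=[[0.01,-0.06,0.12],[0.01,-0.06,0.12],[0.01,-0.06,0.12],[0.01,-0.06,0.12],[0.01,-0.06,0.12]], twist=[[0,0,0],[0,0,0],[0,0,0],[0,0,0],[0,0,0]])

```text
time_s: 42.6
eef_pos: [0.4606, 0.2672, 0.1262]
eef_rot: [-0.018, -0.075, 0.969, 0.233]
wrist_force: [0.6, 0.1, -1.6]
opening: 0.0168
finger_force: 104.9
```

```bash
cat > onf.py <<'E'
from h import *
s,x,R=st();P=x+OFF*R.apply([0,0,1]);px=R.apply([0,1,0]);py=R.apply([1,0,0]);pz=-R.apply([0,0,1])
for nm in('wrist','scene','top'):
    w=grab(nm);C=cloud(w);E=C-P;a,b,c=E@px,E@py,E@pz;col=w['color'].astype(int).sum(-1)
    m=(abs(a)<.04)&(abs(b)<.035)&(c>.006)&(c<.036)&(col<170)&(w['z_map']>.05)
    print(nm,m.sum(),[np.percentile(v[m],[2,50,98]).round(4).tolist() for v in(a,b,c)] if m.sum()>10 else '')
    D=C-F;k=(D@n>.022)&(D@n<.03)&(abs(D@u)<.03)&(abs(D@yl)<.03)&(col<170);print('  still on panel px',k.sum())
E
python3 onf.py;python3 -c "
from h import *
rel()
P=np.array([.480,.045,.013]);goto(P+np.array([0,0,.0187+.09]),frame(-Z,uv(98.8)))"
```

```text
wrist 1972 [[-0.0238, -0.0024, 0.0197], [0.0032, 0.0158, 0.0236], [0.0069, 0.02, 0.0243]]
  still on panel px 0
scene 29 [[-0.0087, -0.0016, 0.0082], [0.017, 0.0201, 0.0237], [0.0097, 0.0155, 0.0252]]
  still on panel px 0
top 195 [[-0.0116, 0.0131, 0.0217], [-0.0162, 0.0134, 0.024], [0.0072, 0.0177, 0.0266]]
  still on panel px 0
t 42.75 h,s,lat mm [42.4  1.1 -0.8] F n,u,lat [-1.5 -0.4  0.2] open 0.0172 rot err [-0.   0.1 -0.1]
t 42.75 pos [0.4609 0.2672 0.1262] shift mm [  19.1 -222.2   -4.5] units [ 0.64 -7.41 -0.15] | turn deg [-26.7  -4.1  -0.1] units [-6.68 -1.02 -0.02]
```

>>> drive_tool(linear=[[0,-0.15,0.1],[0,-0.25,0.1],[0,-0.35,0.1],[0,-0.4,0],[0,-0.4,0]], twist=[[-0.2,-0.03,0],[-0.4,-0.06,0],[-0.5,-0.08,0],[-0.5,-0.08,0],[-0.5,-0.08,0]])

```text
time_s: 43.25
eef_pos: [0.4605, 0.2203, 0.1351]
eef_rot: [-0.012, -0.076, 0.984, 0.16]
wrist_force: [-0.1, -0.7, -1.6]
opening: 0.0173
finger_force: 105.0
```

>>> drive_tool(linear=[[0.01,-0.4,0],[0.01,-0.4,0],[0.01,-0.4,0],[0.01,-0.4,0],[0.01,-0.4,0]], twist=[[-0.5,-0.08,0],[-0.5,-0.08,0],[-0.5,-0.08,0],[-0.5,-0.08,0],[-0.5,-0.08,0]])

```text
time_s: 43.75
eef_pos: [0.4619, 0.1603, 0.135]
eef_rot: [-0.005, -0.077, 0.994, 0.072]
wrist_force: [0.2, 0.2, -1.0]
opening: 0.0172
finger_force: 105.0
```

>>> drive_tool(linear=[[0.01,-0.4,0],[0.01,-0.4,0],[0.01,-0.4,0],[0.01,-0.4,0],[0.01,-0.4,0]], twist=[[-0.5,-0.08,0],[-0.5,-0.08,0],[-0.5,-0.08,0],[-0.4,-0.06,0],[-0.18,-0.03,0]])

```text
time_s: 44.25
eef_pos: [0.4633, 0.1007, 0.1349]
eef_rot: [0.001, -0.078, 0.997, -0.0]
wrist_force: [-0.7, 0.2, -2.3]
opening: 0.0172
finger_force: 105.1
```

>>> drive_tool(linear=[[0.01,-0.4,0],[0.01,-0.4,0],[0.01,-0.4,0],[0.01,-0.3,0],[0.01,-0.15,0]], twist=[[0,0,0],[0,0,0],[0,0,0],[0,0,0],[0,0,0]])

```text
time_s: 44.75
eef_pos: [0.4651, 0.0502, 0.1349]
eef_rot: [0.001, -0.077, 0.997, -0.0]
wrist_force: [-0.1, -0.3, -1.2]
opening: 0.0176
finger_force: 105.1
```

```bash
python3 onf.py; python3 - <<'E'
from h import *
rel()
goto(np.array([.465,.045,.013+OFF]),frame(-Z,uv(98.8)))
b=load('top');C=cloud(b);hsv=cv2.cvtColor(b['color'],cv2.COLOR_RGB2HSV)
m=(abs(C[...,2]-.0135)<.003)&(hsv[...,1]>70)&(C[...,0]>.35)&(C[...,0]<.72)&(C[...,1]>-.1)&(C[...,1]<.16);P=C[m]
r=cv2.minAreaRect((P[:,:2]*1e3).astype(np.float32));print('board',r,np.median(P[:,2]))
for nn,(a,c) in dict(nut=(.638,.083),sweet=(.638,.018)).items():
    w=(abs(C[...,0]-a)<.045)&(abs(C[...,1]-c)<.033)&(C[...,2]>.095)&(C[...,2]<.13);print(nn,w.sum(),C[w].mean(0).round(4))
E
```

```text
wrist 1974 [[-0.0244, -0.0027, 0.0197], [0.0036, 0.0159, 0.0237], [0.0071, 0.0204, 0.0245]]
  still on panel px 0
scene 3 
  still on panel px 0
top 0 
  still on panel px 0
t 44.9 h,s,lat mm [ 149.4 -194.4   28.1] F n,u,lat [-0.8 -0.7  0.6] open 0.0174 rot err [26.7  4.2 -0. ]
t 44.9 pos [0.4651 0.0511 0.1348] shift mm [-1.000e-01 -6.100e+00 -1.031e+02] units [-0.   -0.2  -3.44] | turn deg [ 0.   0.1 -0. ] units [ 0.    0.03 -0.01]
board ((540.1817016601562, 39.31736373901367), (297.9024353027344, 148.91770935058594), 5.7352752685546875) 0.013462551156725181
nut 771 [0.6434 0.0854 0.1031]
sweet 792 [0.6441 0.0151 0.1094]
```

>>> drive_tool(linear=[[0,0,-0.5],[0,0,-0.8],[0,0,-0.8],[0,0,-0.8],[0,0,-0.4]], twist=[[0,0.02,0],[0,0,0],[0,0,0],[0,0,0],[0,0,0]])

```text
time_s: 45.4
eef_pos: [0.4634, 0.0519, 0.0337]
eef_rot: [-0.002, -0.078, 0.997, 0.0]
wrist_force: [0.4, 0.3, -0.7]
opening: 0.0173
finger_force: 105.1
```

>>> drive_tool(linear=[[0,0,-0.05],[0,0,-0.03],[0,0,-0.03],[0,0,0],[0,0,0]], twist=[[0,0,0],[0,0,0],[0,0,0],[0,0,0],[0,0,0]])

```text
time_s: 45.9
eef_pos: [0.4657, 0.0513, 0.0334]
eef_rot: [0.001, -0.078, 0.997, -0.0]
wrist_force: [0.1, -0.3, -1.4]
opening: 0.0171
finger_force: 105.0
```

>>> drive_tool(linear=[[0,0,-0.03],[0,0,-0.03],[0,0,0],[0,0,0],[0,0,0]], twist=[[0,0,0],[0,0,0],[0,0,0],[0,0,0],[0,0,0]])

```text
time_s: 46.4
eef_pos: [0.4657, 0.0513, 0.0316]
eef_rot: [0.001, -0.078, 0.997, -0.0]
wrist_force: [-1.4, -0.1, 5.0]
opening: 0.017
finger_force: 105.9
```

Contact at 5 N. Releasing, then straight up.

>>> drive_tool(linear=[[0,0,0],[0,0,0],[0,0,0],[0,0,0],[0,0,0]], twist=[[0,0,0],[0,0,0],[0,0,0],[0,0,0],[0,0,0]], jaw=0.2)

```text
time_s: 46.9
eef_pos: [0.4649, 0.0514, 0.0305]
eef_rot: [0.0, -0.078, 0.997, -0.0]
wrist_force: [0.6, -0.3, -0.5]
opening: 0.0514
finger_force: 0.0
```

>>> drive_tool(linear=[[0,0,0.3],[0,0,0.6],[0,0,0.8],[0,0,1],[0,0,1]], twist=[[0,0,0],[0,0,0],[0,0,0],[0,0,0],[0,0,0]])

```text
time_s: 47.4
eef_pos: [0.4648, 0.0514, 0.1432]
eef_rot: [0.0, -0.078, 0.997, -0.0]
wrist_force: [0.6, 0.5, 0.2]
opening: 0.0512
finger_force: 0.0
```

>>> drive_tool(linear=[[-0.3,0.3,0.8],[-0.3,0.3,0.6],[-0.3,0.3,0.3],[0,0,0],[0,0,0]], twist=[[0,0,0],[0,0,0],[0,0,0],[0,0,0],[0,0,0]])

```text
time_s: 47.9
eef_pos: [0.4376, 0.0785, 0.1921]
eef_rot: [-0.0, -0.078, 0.997, -0.0]
wrist_force: [0.0, 0.4, -0.5]
opening: 0.0514
finger_force: 0.0
```

```bash
python3 red.py; python3 - <<'E'
from h import *
P=np.array([.4655,.0513,.013]);px=uv(98.8);py=uv(188.8)
for nm in('wrist','scene','top'):
    w=load(nm);C=cloud(w);E=C-P;a,b,c=E@px,E@py,E[...,2];col=w['color'].astype(int).sum(-1);ok=(w['z_map']>.05)
    m=(abs(a)<.04)&(abs(b)<.035)&(c>.006)&(c<.034)&(col<170)&ok
    print(nm,'knob',m.sum(),[np.percentile(v[m],[2,50,98]).round(4).tolist() for v in(a,b,c)] if m.sum()>10 else '')
    m=(abs(a)<.03)&(abs(b)<.03)&(c>.09)&(c<.11)&ok
    print('  endplate',m.sum(),[np.percentile(v[m],[2,50,98]).round(4).tolist() for v in(a,b,c)] if m.sum()>10 else '')
E
```

```text
47.9 [0.4376 0.0785 0.1921] 0.05138113537764114 [ 0.   0.4 -0.5] [-0.05 -0.24  2.12 -0.    1.27 -1.78]
scene 165 [0.4615 0.0568 0.085 ] [ 0.01 -0.02 -1.  ] [[0.455, 0.049, 0.063], [0.472, 0.06, 0.107]]
wrist 251 [0.4553 0.0509 0.0838] [-0.   -0.03  1.  ] [[0.454, 0.043, 0.061], [0.457, 0.059, 0.102]]
wrist knob 593 [[-0.0246, -0.0, 0.0198], [-0.0057, 0.0157, 0.0237], [0.0068, 0.0186, 0.0247]]
  endplate 696 [[-0.0104, 0.0001, 0.0104], [-0.0124, 0.0005, 0.0122], [0.0978, 0.0997, 0.1011]]
scene knob 0 
  endplate 95 [[-0.0125, 0.0029, 0.0088], [-0.0123, 0.002, 0.0121], [0.0905, 0.1008, 0.1024]]
top knob 31 [[-0.0067, 0.0059, 0.0194], [0.0121, 0.0231, 0.0269], [0.0071, 0.0123, 0.0237]]
  endplate 0
```

The puller is upright on the board, with the knob on its fork, the gripper clear and the jars unmoved.

```bash
python3 -c "
from bench import hand_in
print(hand_in())"
```

```text
the job is handed in; nothing more can be done
None
```

Handed in at about 48 s: the knob is off and lying on the fork, the puller stands upright on the oak board and the jars did not move; my first grip failed and toppled the puller on the board, so I repositioned it by a tine, stood it up on the worktop and regripped it before pulling the knob.

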